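# Seat the filter cup of a suction unit square and bail it shut

## Robot

A 6-joint arm with a two-finger parallel gripper is mounted at the origin on a cart in front of the work surface, level with it; the furniture and walls round the work are solid. World frame = base frame: x ahead of the robot, y to its left, z up, the work surface at z = 0. Lengths are in m, angles in rad, forces in N, time in s.
With the tool pointing down it reaches from about 0.25 to 0.725 m from the base axis. Payload 9.7 kg.
Tool frame: the origin (TCP) lies at the very end of the fingers, on their centre line; the grasp point (between the pads) lies 19 mm behind it (env.hold_point_z is the distance from the TCP to the grasp point, in m); z points along the fingers, y is the direction in which the jaws open and shut (so a half turn about z gives the same grasp; the last joint's range is limited). The gripper opens to 85 mm and grips with 20 to 120 N. Pads are 22 mm wide; open, the fingers measure 114 mm over their backs; the gripper's body (76 mm by 85 mm) begins 54 mm behind the grasp point. The pads swing forward as they close: fully open they stand 13 mm farther back than shut.
Start: joints at [1.184, 0.087, 0.176, 1.66, 0, 1.571], TCP at [0.207, 0.509, 0.231] pointing down, gripper open.
Joint ranges: [-3.13, 3.13], [-0.85, 1.81], [-1.15, 1.24], [-2.2, 2.28], [-1.44, 1.52], [-3.14, 3.14]. Speed limits (rad/s): [2.22, 2.22, 2.57, 3.14, 3.14, 3.14].

## Interface

Orientations are given as a unit quaternion [w, x, y, z].
In Python, from plant import env gives the robot as it stands.
- The arm moves only by the shell command python3 -m pendant 'ROWS' [FORCE]. ROWS is JSON, one flat list of numbers, 7 for each row, row after row: the shift along the tool's x, y, z in units of 30 mm (1.0 is 30 mm), then the turn, a rotation vector about the tool's x, y, z in degrees, then the opening, from 0 (shut) to 1 (fully open). A call has exactly 8 rows; each row shifts and turns the pose as measured when the row begins, along the tool's axes as they then stand; what a row does not reach is not made up. A row lasts 1/8 s, in which the tool goes at most 62.5 mm and 10.7 degrees, less where a joint would pass 70% of its speed; a pose out of reach is approached as far as the arm can. A call is refused whole if a number of a shift passes 1 or a number of a turn 10.7, either way. A call with a gripper value outside its range is refused whole. The fingers move at their own pace and stop on an object; FORCE is the grip in N (left out, the last holds). Time passes only in rows, so rows that do not move let the fingers close, or fill a call up. It gives the time, the measured TCP pose, the force and the opening at its end, in the units of the state.
- env.get_obs(): the state, without advancing time (a new reading comes with each control period).
- env.read_camera(name): name is "scene" or "top" or "wrist"; returns a dict with "image" (400x640x3 uint8, red, green, blue), "fx", "fy", "cx", "cy" (pixels), "R" (3x3) and "t" (3): a world point X has camera coordinates R X + t. Camera axes: x right, y down, z forward; pixel columns grow to the right and rows downward; lengths in m; the calibration is good to about 2 mm. The wrist camera is an equidistant fisheye: a pixel r from the principal point sees the ray r / f radians off the axis. A picture is of the moment at which its call begins. There is no depth.
- env.close_job(): hands the job in, once; it reports no verdict.
The state is a dict: "time": time; "joint_positions": joint angles; "dq": joint speeds; "joint_efforts": joint torques, N m; "ee_pos": TCP position; "orientation": TCP orientation; "wrist_force": force on the tool from outside, world axes, zero at the start; "torque": the same for the moment, N m; "grip_width": finger opening in m.
Only numpy, scipy, OpenCV 4.12 (cv2) and the standard library are available. Lean on these libraries where they do the work, as an engineer would, in place of code of your own. Each camera call takes 0.05 s, during which the arm holds its last target.

## Task

Push the blue filter cup fully home into the sloping neck of the suction unit: press its four white rim pads one at a time, a few millimetres each, alternating between opposite sides so that the cup goes down square and never cocks more than about five degrees, and do not push on its steel hook. When it is seated flush all round, raise the wire bail by its red grip and swing it into the hook on the cup, then let go. Leave the vials, ampoules, syringe and brown bottle round the unit where they are.

Things in the scene. Friction and masses are not known exactly. Their poses are not given: they have to be found in the camera images.
- port: The fixed neck on the suction unit's sloping grey face: aluminium tube, 86 mm across, 45 mm tall. Origin on the face, on the bore axis; z = bore axis outward (35 degrees from vertical, leaning to the unit's front), x = up the slope, y = left seen from the front. The face runs from x -110 to 98 mm, y +-75 mm.
- cup: Blue filter cup, started in the bore. Origin: centre of the underside of its flange (86 mm wide, 6 mm thick); z = cup axis outward, x, y as the port's when square. Home: origin at port z 45 mm, axes parallel. Starts 10 to 15 mm proud, cocked up to 2 degrees each way. Stays as pushed: about 9 N on a pad lowers that side, the opposite side stays; each side stops hard at home.
- pad_up: White round press pad (18 mm across, 4 mm high) on the cup's rim up the slope (cup +x), 34 mm from the cup axis. Origin at the centre of its top face, 10 mm above the flange's underside
- pad_down: The same for the pad down the slope (toward the front), 34 mm from the cup axis
- pad_left: The same for the pad at the left (port +y), 34 mm from the cup axis
- pad_right: The same for the pad at the right (port -y), 34 mm from the cup axis
- cup_hook: Steel stem with a forked hook at the cup's centre, rigid with it; origin and axes as the cup's. Hook 23 mm wide in y, x -6 to 11 mm, up to z 58 mm; its mouth opens down the slope (-x) at z 48 mm. With the cup home and the bail at 1.57 the bail's bar lies in it.
- bail (a joint): Angle of the wire bail, rad: 0 lying down the slope, parallel to the face; 1.57 upright along the bore axis, bar in the hook; stop at 1.6. Starts at 0.05 to 0.25. Stiff hinge (0.06 N m), stays where left. Hinge axis parallel to port y through port x 0, z 26 mm; arms at y +-53 mm, bar 6 mm thick, 67 mm from the hinge.
- bail_knob (a point): Centre of the bail's red grip: a cylinder 16 mm in diameter, 36 mm long, lying parallel to port y (flat ends at y +-18 mm), 87 mm from the hinge axis, joined to the bar by a strap 8 mm wide. Gripped on its two flat ends it can turn between the fingers.
- vial_1: Bystander: glass vial with blue cap, 24 x 24 x 48 mm, standing left of the unit; origin at its foot
- vial_2: Bystander: glass vial with green cap, 24 x 24 x 48 mm, standing left of the unit; origin at its foot
- ampoule_1: Bystander: brown glass ampoule, 15 x 15 x 78 mm, standing right of the unit; origin at its foot
- ampoule_2: Bystander: brown glass ampoule, 15 x 15 x 78 mm, standing right of the unit; origin at its foot
- syringe_20: Bystander: syringe lying on the worktop, 25 x 167 x 23 mm; origin under its middle
- pill_bottle: Bystander: brown bottle with green cap, 45 x 45 x 72 mm; origin at its foot
- guard_edge (a point): Middle of the upper edge of the blue splash guard, a fixed plate on the face at port x 75 to 81 mm, y +-64 mm, up to z 105 mm. It leans over the neck: a vertical tool does not fit under it, one held along the bore axis does.

How it is judged:
On the way, in this order (a step that is already met when the one before it is completed fails the run):
1. the cup is seated flush: flange within 2 mm of the neck's rim and within 1.7 degrees of square (z of cup in the frame of port below 0.047 m and angle between the z axis of cup and the z axis of port, either way round below 0.03 rad), for 0.2 s.
2. the bail is upright with its bar in the hook (value of joint bail above 1.5 rad), for 0.2 s.
At the end, for the whole second after the job is handed in: The cup's flange is within 2 mm of the neck's rim and within 0.03 rad (1.7 degrees) of square, and the bail stands at more than 1.5 rad, at rest in the hook (all of step 1 and value of joint bail above 1.5 rad and velocity of joint bail below 0.05 rad/s); the robot touches nothing.
It fails at once if the cup is cocked more than 0.1 rad (5.7 degrees) in the bore (angle between the z axis of cup and the z axis of port, either way round above 0.1 rad).
It fails at once if two opposite pads are pressed at once (contact force between each of pad_up, pad_down and anything else above 2 N or contact force between each of pad_left, pad_right and anything else above 2 N).
It fails at once if the hook is pushed with more than 10 N (contact force between cup_hook and anything else above 10 N).
It fails at once if a vial, ampoule, the syringe or the brown bottle is moved more than 20 mm (distance of any of vial_1, vial_2, ampoule_1, ampoule_2, syringe_20, pill_bottle from where it was at the start of the episode above 0.02 m).
It also fails if it takes over 72 s, if anything falls off the work surface, if the arm or the gripper's body presses on something with over 40 N, if the wrist force passes 120 N, or if a joint passes its speed limit or range.

## Working session

There is one attempt and no reset: what is moved stays moved. The work goes in short steps, Python scripts to look and compute and a shell command to move; the robot and the scene stay as the last step left them, time stands still between calls to the robot, and variables do not carry over. Pictures are saved under pics/ and viewed, and the job is handed in when it is done.

```bash
ls; mkdir -p pics; python3 - <<'E'
from plant import env
import cv2
o=env.get_obs()
for k,v in o.items(): print(k,v)
print(env.hold_point_z)
for n in ["scene","top","wrist"]:
    c=env.read_camera(n); cv2.imwrite(f"pics/{n}0.png",c["image"][:,:,::-1]); print(n,c["fx"],c["cx"],c["cy"],c["R"],c["t"])
E
```

```text
pics
time 0.0
joint_positions [1.18397608e+00 8.74537403e-02 1.75123500e-01 1.65982023e+00
 3.23894190e-05 1.57080054e+00]
dq [ 3.38492277e-04 -4.73039162e-04  1.86634368e-03  1.19001519e-03
  8.36388291e-05 -3.77117730e-04]
joint_efforts [ 6.87361080e-04 -5.20387387e+01  4.64802039e+01  1.64934515e-02
  4.48575236e-05  1.28112586e-05]
ee_pos [0.20738514 0.50914156 0.23058111]
orientation [-1.46028525e-04  1.92208577e-01  9.81353863e-01 -6.61332679e-04]
wrist_force [-0.06342743 -0.42385903 -0.89845675]
torque [-0.00403853 -0.00972391  0.00122987]
grip_width 0.08508780251913783
0.0187
scene 517.6289921396282 321.7784311505722 205.0091196255911 [[ 5.32892890e-01 -8.46182395e-01  7.23450160e-04]
 [-6.07783588e-01 -3.83353131e-01 -6.95441937e-01]
 [ 5.88748060e-01  3.70156362e-01 -7.18581929e-01]] [-0.2800173   0.45299648  1.26058836]
top 462.10576723798914 317.13491818301463 204.28701545234856 [[ 0.01706494 -0.9996633   0.01954663]
 [-0.98618843 -0.02004964 -0.16440925]
 [ 0.1647458  -0.01647102 -0.98619852]] [-0.01837187  0.54894496  1.29756769]
wrist 309.70691628693146 316.528990706238 196.74709640915486 [[ 0.37827724  0.92569079 -0.0016984 ]
 [ 0.8799368  -0.35900927  0.31116487]
 [ 0.28743272 -0.11920107 -0.95035443]] [-0.54872853 -0.03946674  0.3800291 ]
```

View pics/scene0.png

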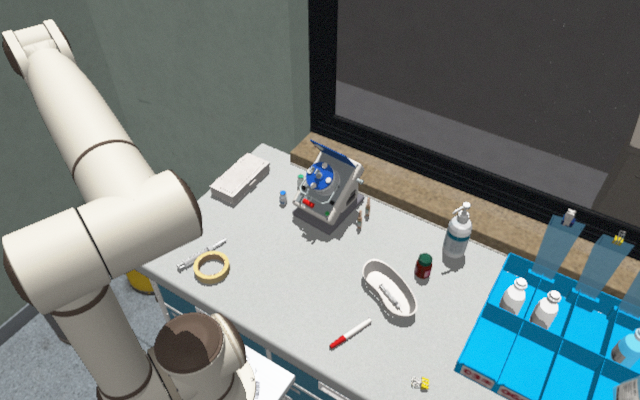

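View pics/top0.png

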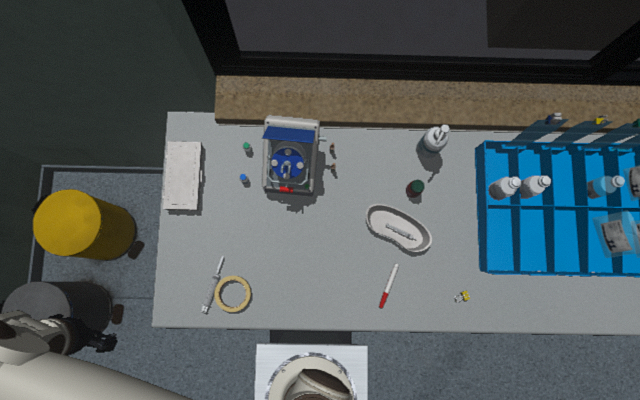

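View pics/wrist0.png

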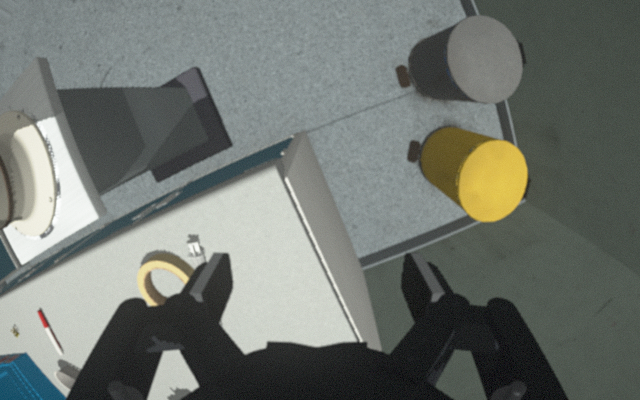

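The unit sits at about (290,160) in the top view and (325,185) in the scene view, with the red grip at (286,189) in top. I'll zoom in.

```bash
python3 - <<'E'
import cv2
a=cv2.imread("pics/top0.png")[105:215,235:345]; cv2.imwrite("pics/topz.png",cv2.resize(a,None,fx=5.4,fy=5.4,interpolation=cv2.INTER_CUBIC))
a=cv2.imread("pics/scene0.png")[135:235,270:385]; cv2.imwrite("pics/scenez.png",cv2.resize(a,None,fx=6,fy=6,interpolation=cv2.INTER_CUBIC))
E
```

```text
(no output)
```

View pics/topz.png

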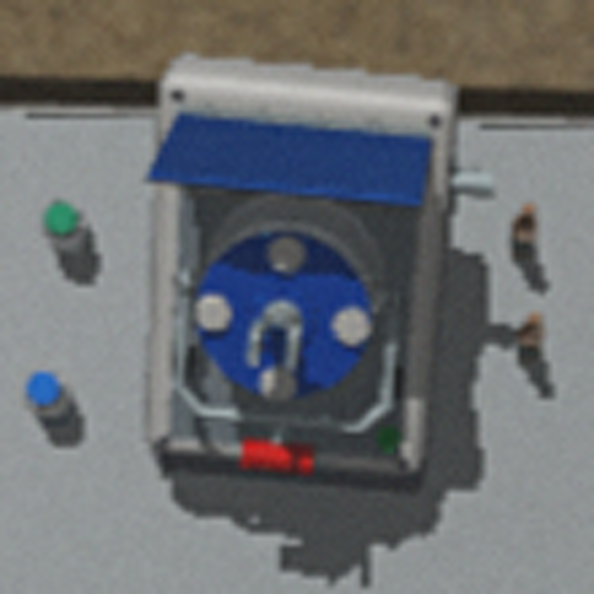

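View pics/scenez.png

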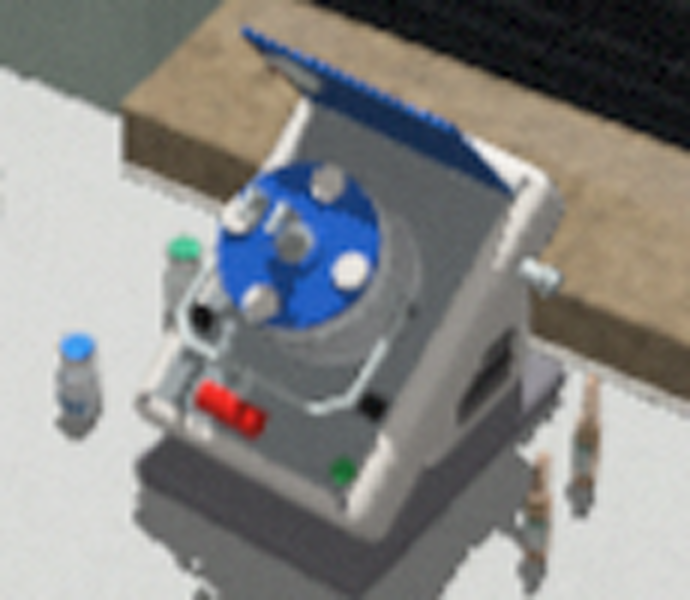

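```bash
cat > h.py <<'E'
import numpy as np, cv2, json
from scipy.optimize import least_squares
from scipy.spatial.transform import Rotation as Ro
def port(yaw,x,y,z):
    # bore axis leans toward front (-x local), x up slope
    s,c=np.sin(np.radians(35)),np.cos(np.radians(35))
    L=np.array([[c,0,-s],[0,1,0],[s,0,c]])   # columns: x=(c,0,s), y, z=(-s,0,c)
    return Ro.from_euler('z',yaw).as_matrix()@L, np.array([x,y,z])
def cupT(P,h,a,b):
    R,t=P; return R@Ro.from_rotvec([a,b,0]).as_matrix(), t+R@[0,0,h]
def model(p):
    P=port(*p[:4]); R,t=P; Rc,tc=cupT(P,*p[4:7])
    d={}
    for n,v in dict(pad_up=[.034,0,.01],pad_down=[-.034,0,.01],pad_left=[0,.034,.01],pad_right=[0,-.034,.01]).items(): d[n]=tc+Rc@v
    q=p[7]
    k=lambda r,yy:t+R@[-r*np.cos(q),yy,.026+r*np.sin(q)]
    d['knob']=k(.087,0);d['kl']=k(.087,.018);d['kr']=k(.087,-.018)
    d['g_l']=t+R@[.075,.064,.105];d['g_r']=t+R@[.075,-.064,.105]
    return d
def proj(c,X,fish=False):
    X=c['R']@X+c['t']
    if not fish: return np.array([c['fx']*X[0]/X[2]+c['cx'],c['fy']*X[1]/X[2]+c['cy']])
    r=np.hypot(X[0],X[1]); th=np.arctan2(r,X[2]); return np.array([c['fx']*th*X[0]/r+c['cx'],c['fy']*th*X[1]/r+c['cy']])
def fit(obs,p0,prior):
    # obs: list of (cam,fish,{name:px},sigma) ; prior list of (idx,mean,sd)
    def f(p):
        m=model(p); r=[]
        for c,fi,d,s in obs:
            for n,u in d.items(): r+=list((proj(c,m[n],fi)-u)/s)
        r+=[(p[i]-mu)/sd for i,mu,sd in prior]
        return np.array(r)
    return least_squares(f,p0,loss='soft_l1'),f
E
cat > fit1.py <<'E'
from plant import env
from h import *
top=env.read_camera("top"); sc=env.read_camera("scene")
T=lambda x,y:np.array([(x+.5)/5.4-.5+235,(y+.5)/5.4-.5+105]); S=lambda x,y:np.array([(x+.5)/6-.5+270,(y+.5)/6-.5+135])
dt=dict(pad_up=T(286,253),pad_left=T(213,312),pad_right=T(352,325),pad_down=T(277,380),kl=T(241,453),kr=T(314,461),g_l=T(149,181),g_r=T(420,205))
ds=dict(pad_up=S(328,183),pad_left=S(240,215),pad_right=S(352,271),pad_down=S(262,302),kl=S(200,395),kr=S(262,422))
r,f=fit([(top,False,dt,1),(sc,False,ds,1)],[0,.5,.1,.15,.057,0,0,.15],[(4,.0575,.002),(5,0,.02),(6,0,.02),(7,.15,.06)])
print(np.round(r.x,4)); print(np.round(f(r.x),1)); np.save("p1.npy",r.x)
for k,v in model(r.x).items(): print(k,np.round(v,4))
E
python3 fit1.py
```

```text
[-7.530e-02  6.719e-01  7.370e-02  1.280e-01  5.770e-02 -3.000e-04
 -1.200e-03  1.624e-01]
[-0.2  0.  -0.3  0.1 -0.3  0.1 -0.   0.6  0.1  0.1 -0.5 -0.2 -0.8  0.2
  0.1  0.6  0.7 -0.1  0.6 -0.1  0.4 -0.1  0.4  0.   0.9 -0.4  0.   0.2
  0.1 -0.  -0.1  0.2]
pad_up [0.6609 0.0745 0.203 ]
pad_down [0.6054 0.0787 0.164 ]
pad_left [0.6357 0.1105 0.1835]
pad_right [0.6306 0.0427 0.1835]
knob [0.5789 0.0807 0.1116]
kl [0.5802 0.0987 0.1116]
kr [0.5775 0.0628 0.1116]
g_l [0.6779 0.1374 0.2571]
g_r [0.6683 0.0098 0.2571]
```

```bash
cat >> h.py <<'E'
def q2R(q): return Ro.from_quat([q[1],q[2],q[3],q[0]]).as_matrix()
def tgt(p,xyz,lean=(0,0)):
    """tool pose: TCP at port xyz (mm); tool z=-port z, y=port y; lean rotvec about tool x,y deg"""
    R,t=port(*p[:4]); Rt=R@np.diag([-1,1,-1.])
    return Rt@Ro.from_rotvec(np.radians([lean[0],lean[1],0])).as_matrix(), t+R@(np.array(xyz)/1000)
def rel(o,Rg,tg):
    R=q2R(o['orientation']); return R.T@(tg-o['ee_pos']), Ro.from_matrix(R.T@Rg).as_rotvec(degrees=True)
def plan(o,Rg,tg,n):
    R=q2R(o['orientation']);t=np.array(o['ee_pos']);rv=Ro.from_matrix(R.T@Rg).as_rotvec(degrees=True)/n; d=(tg-t)/n
    for i in range(n):
        print(np.round(R.T@d/.03,2),np.round(rv,1)); R=R@Ro.from_rotvec(rv,degrees=True).as_matrix()
def inport(p,o):
    R,t=port(*p[:4]); return R.T@(np.array(o['ee_pos'])-t)*1000
E
python3 - <<'E'
from plant import env
from h import *
p=np.load("p1.npy");o=env.get_obs()
plan(o,*tgt(p,[0,0,170]),16)
c=env.read_camera("wrist"); print(q2R(o['orientation']).T@(-c['R'].T@c['t']-o['ee_pos']), c['R']@q2R(o['orientation']))
E
```

```text
[-1.05 -0.54 -0.08] [-0.3 -2.2 -1.1]
[-1.04 -0.56 -0.04] [-0.3 -2.2 -1.1]
[-1.03 -0.58 -0.  ] [-0.3 -2.2 -1.1]
[-1.02 -0.6   0.03] [-0.3 -2.2 -1.1]
[-1.   -0.61  0.07] [-0.3 -2.2 -1.1]
[-0.99 -0.63  0.1 ] [-0.3 -2.2 -1.1]
[-0.97 -0.65  0.13] [-0.3 -2.2 -1.1]
[-0.95 -0.67  0.17] [-0.3 -2.2 -1.1]
[-0.93 -0.69  0.2 ] [-0.3 -2.2 -1.1]
[-0.91 -0.71  0.23] [-0.3 -2.2 -1.1]
[-0.89 -0.73  0.26] [-0.3 -2.2 -1.1]
[-0.86 -0.75  0.29] [-0.3 -2.2 -1.1]
[-0.84 -0.76  0.31] [-0.3 -2.2 -1.1]
[-0.81 -0.78  0.34] [-0.3 -2.2 -1.1]
[-0.78 -0.8   0.37] [-0.3 -2.2 -1.1]
[-0.75 -0.82  0.39] [-0.3 -2.2 -1.1]
[ 0.0801114  -0.00051309 -0.14188145] [[-1.14678488e-03  9.99999230e-01  4.74621639e-04]
 [-9.50356389e-01 -9.42170801e-04 -3.11162089e-01]
 [-3.11161402e-01 -8.07895685e-04  9.50356738e-01]]
```

```bash
python3 -m pendant '[-1,-0.55,-0.3,0,-2.2,-1.1,0, -1,-0.56,-0.2,0,-2.2,-1.1,0, -1,-0.58,-0.1,0,-2.2,-1.1,0, -1,-0.6,0,0,-2.2,-1.1,0, -1,-0.61,0,0,-2.2,-1.1,0, -1,-0.63,0.1,0,-2.2,-1.1,0, -0.97,-0.65,0.13,0,-2.2,-1.1,0, -0.95,-0.67,0.17,0,-2.2,-1.1,0]' 40; python3 - <<'E'
from plant import env
from h import *
p=np.load("p1.npy");o=env.get_obs();print(o['time'],inport(p,o))
plan(o,*tgt(p,[0,0,170]),10)
E
```

```text
time: 1.3
ee_pos: [0.3915, 0.2919, 0.2711]
orientation: [0.154, 0.11, 0.981, -0.032]
wrist_force: [0.2, 0.5, -0.3]
grip_width: -0.0001
1.3 [-160.42491645  196.50964075  286.94568662]
[-0.71 -0.55  0.26] [-0.5 -1.7 -0.7]
[-0.69 -0.56  0.28] [-0.5 -1.7 -0.7]
[-0.68 -0.57  0.29] [-0.5 -1.7 -0.7]
[-0.66 -0.58  0.31] [-0.5 -1.7 -0.7]
[-0.64 -0.59  0.32] [-0.5 -1.7 -0.7]
[-0.63 -0.6   0.33] [-0.5 -1.7 -0.7]
[-0.61 -0.61  0.35] [-0.5 -1.7 -0.7]
[-0.59 -0.62  0.36] [-0.5 -1.7 -0.7]
[-0.57 -0.63  0.37] [-0.5 -1.7 -0.7]
[-0.55 -0.64  0.38] [-0.5 -1.7 -0.7]
```

```bash
python3 -m pendant '[-0.85,-0.68,0.3,-0.6,-2.1,-0.9,0, -0.85,-0.69,0.3,-0.6,-2.1,-0.9,0, -0.83,-0.7,0.32,-0.6,-2.1,-0.9,0, -0.8,-0.71,0.35,-0.6,-2.1,-0.9,0, -0.78,-0.72,0.37,-0.6,-2.1,-0.9,0, -0.76,-0.73,0.4,-0.6,-2.1,-0.9,0, -0.74,-0.74,0.42,-0.6,-2.1,-0.9,0, -0.7,-0.75,0.44,-0.6,-2.1,-0.9,0]'; python3 - <<'E'
from plant import env
from h import *
p=np.load("p1.npy");o=env.get_obs();print(o['time'],inport(p,o),o['joint_positions'])
plan(o,*tgt(p,[34,0,170]),2)
for n in ["wrist"]:
    c=env.read_camera(n); cv2.imwrite(f"pics/{n}1.png",c["image"][:,:,::-1])
m=model(p)
print({k:np.round(proj(c,v,True)) for k,v in m.items()})
E
```

```text
time: 2.3
ee_pos: [0.575, 0.0817, 0.2781]
orientation: [0.304, 0.033, 0.952, -0.016]
wrist_force: [0.2, 0.7, -0.1]
grip_width: -0.0002
2.3 [  6.37038618   0.68528753 178.67720903] [ 0.22973051 -0.42175286 -0.32380521  1.07470344 -0.18127117  0.24371258]
[-0.46 -0.01  0.15] [-0.2  0.2  0.2]
[-0.46 -0.01  0.15] [-0.2  0.2  0.2]
{'pad_up': array([317., 223.]), 'pad_down': array([318., 147.]), 'pad_left': array([357., 187.]), 'pad_right': array([278., 186.]), 'knob': array([318.,  85.]), 'kl': array([339.,  85.]), 'kr': array([298.,  85.]), 'g_l': array([392., 284.]), 'g_r': array([242., 283.])}
```

View pics/wrist1.png

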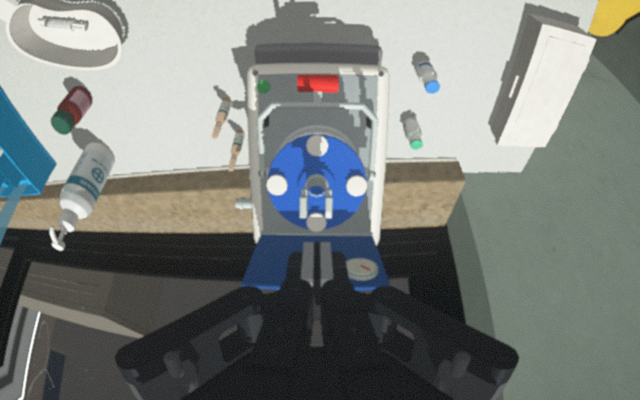

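The wrist view matches my model to about 1 px: pads at (316,222), (318,146), (357,186) and (277,186), grip at (318,84). Next I'll refine the fit and check finger width 48 mm behind the tip.

```bash
python3 - <<'E'
from plant import env
from h import *
p=np.load("p1.npy");o=env.get_obs()
c=env.read_camera("wrist");im=c["image"][:,:,::-1].copy()
im=cv2.resize(im,None,fx=4,fy=4,interpolation=cv2.INTER_CUBIC)
R=q2R(o['orientation']);t=o['ee_pos']
for z in [0,-20,-35,-48,-60]:
  for y in [-30,-20,-10,0,10,20,30]:
    u=proj(c,t+R@(np.array([11,y,z])/1000),True)*4
    cv2.circle(im,tuple(int(a) for a in u),3,(0,255,255) if z%20 else (0,255,0),-1)
cv2.imwrite("pics/wa.png",im[900:1400,880:1660])
cv2.imwrite("pics/wb.png",im[270:870,900:1660])
E
```

```text
(no output)
```

View pics/wa.png

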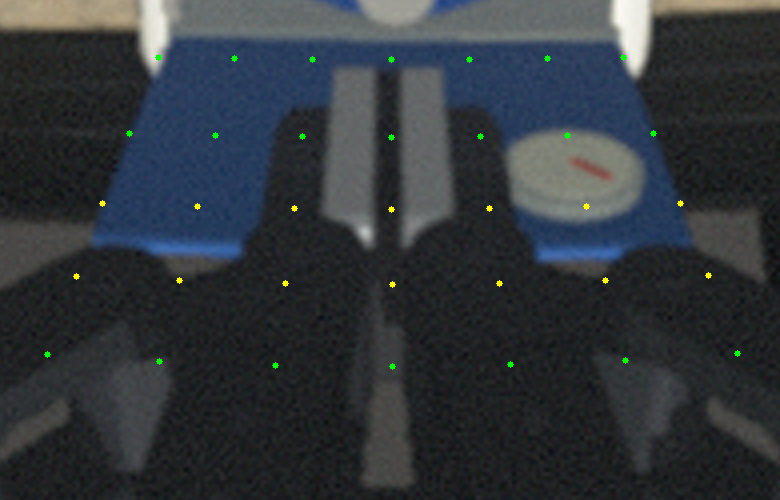

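View pics/wb.png

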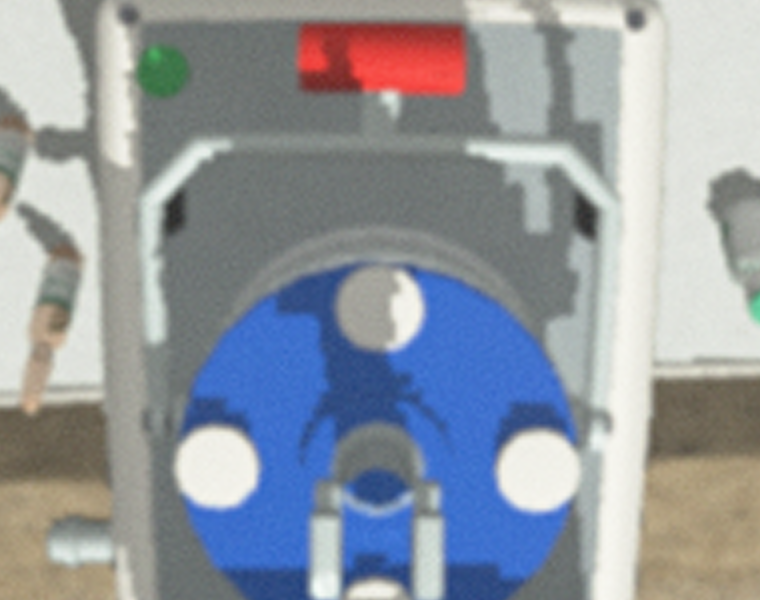

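```bash
cat > fit2.py <<'E'
from plant import env
from h import *
top=env.read_camera("top"); sc=env.read_camera("scene");w=env.read_camera("wrist")
T=lambda x,y:np.array([(x+.5)/5.4-.5+235,(y+.5)/5.4-.5+105]); S=lambda x,y:np.array([(x+.5)/6-.5+270,(y+.5)/6-.5+135]);W=lambda x,y:np.array([(x+900.5)/4-.5,(y+270.5)/4-.5])
dt=dict(pad_up=T(286,253),pad_left=T(213,312),pad_right=T(352,325),pad_down=T(277,380),kl=T(241,453),kr=T(314,461),g_l=T(149,181),g_r=T(420,205))
ds=dict(pad_up=S(328,183),pad_left=S(240,215),pad_right=S(352,271),pad_down=S(262,302),kl=S(200,395),kr=S(262,422))
dw=dict(pad_left=W(538,472),pad_right=W(217,467),pad_down=W(380,308),kl=W(466,58),kr=W(299,58))
r,f=fit([(top,False,dt,1),(sc,False,ds,1),(w,True,dw,.4)],[0,.67,.07,.13,.057,0,0,.15],[(4,.0575,.002),(5,0,.02),(6,0,.02),(7,.15,.06)])
print(np.round(r.x,4)); print(np.round(f(r.x),1)); np.save("p2.npy",r.x)
P=port(*r.x[:4])
for k,v in model(r.x).items(): print(k,np.round(P[0].T@(v-P[1])*1000,1))
o=env.get_obs();print(o['time']);plan(o,*tgt(r.x,[34,0,110]),4)
E
python3 fit2.py
```

```text
[-0.0848  0.6682  0.075   0.1274  0.0574  0.002   0.0056  0.1191]
[-0.7  1.4 -0.9  1.3 -1.   1.6 -0.8  2.  -0.6  1.  -1.2  0.8 -1.3  1.5
 -0.5  2.3 -0.3  0.6 -0.5  0.5 -0.8  0.6 -0.8  0.7 -0.   0.6 -0.9  1.3
 -0.5 -0.6  0.  -0.3 -0.2  0.7 -2.1  2.3  1.7  0.8 -0.   0.1  0.3 -0.5]
pad_up [34.1 -0.  67.2]
pad_down [-33.9  -0.   67.6]
pad_left [ 0.1 34.  67.5]
pad_right [  0.1 -34.   67.3]
knob [-86.4   0.   36.3]
kl [-86.4  18.   36.3]
kr [-86.4 -18.   36.3]
g_l [ 75.  64. 105.]
g_r [ 75. -64. 105.]
2.55
[-0.21  0.    0.56] [-0.   0.1  0.2]
[-0.21  0.    0.56] [-0.   0.1  0.2]
[-0.21  0.    0.56] [-0.   0.1  0.2]
[-0.21  0.    0.56] [-0.   0.1  0.2]
```

```bash
python3 -m pendant '[-0.4,0,0.5,0,0.2,0.4,0, -0.44,0,0.5,0,0.1,0.4,0, 0,0,0.6,0,0.1,0,0, 0,0,0.6,0,0,0,0, 0,0,0.5,0,0,0,0, 0,0,0.4,0,0,0,0, 0,0,0.1,0,0,0,0, 0,0,0,0,0,0,0]'; cat > st.py <<'E'
from plant import env
from h import *
p=np.load("p2.npy");o=env.get_obs();R,t=port(*p[:4])
Rt=R@np.diag([-1,1,-1.])
print(round(o['time'],2),'TCPport',np.round(inport(p,o),1),'Fport',np.round(R.T@o['wrist_force'],1),'rot',np.round(Ro.from_matrix(Rt.T@q2R(o['orientation'])).as_rotvec(degrees=True),2))
E
python3 st.py
```

```text
time: 3.55
ee_pos: [0.6503, 0.0805, 0.2097]
orientation: [0.298, 0.038, 0.954, -0.013]
wrist_force: [-0.1, 1.0, 0.6]
grip_width: -0.0001
3.55 TCPport [32.2  3.9 77.9] Fport [0.2 1.  0.6] rot [-0.08  0.27 -0.23]
```

```bash
python3 -m pendant '[-0.07,-0.13,0.1,0,-0.2,0.2,0, 0,0,0.1,0,0,0,0, 0,0,0.05,0,0,0,0, 0,0,0.03,0,0,0,0, 0,0,0.03,0,0,0,0, 0,0,0.03,0,0,0,0, 0,0,0,0,0,0,0, 0,0,0,0,0,0,0]'; python3 st.py
```

```text
time: 4.55
ee_pos: [0.6581, 0.0757, 0.2046]
orientation: [0.301, 0.04, 0.953, -0.012]
wrist_force: [-1.6, -0.7, 1.5]
grip_width: 0.0002
4.55 TCPport [36.  -0.2 69. ] Fport [-0.4 -0.9  2.1] rot [-0.12 -0.11  0.  ]
```

```bash
python3 -m pendant '[0.03,0,0.05,0,0,0,0, 0,0,0.05,0,0,0,0, 0,0,0.05,0,0,0,0, 0,0,0.05,0,0,0,0, 0,0,0,0,0,0,0, 0,0,0,0,0,0,0, 0,0,0,0,0,0,0, 0,0,0,0,0,0,0]'; python3 st.py; python3 - <<'E'
from plant import env
import cv2
c=env.read_camera("wrist"); cv2.imwrite("pics/w3.png",cv2.resize(c["image"][:320,160:480,::-1],None,fx=1.8,fy=1.8))
E
```

```text
time: 5.55
ee_pos: [0.6607, 0.0755, 0.2017]
orientation: [0.303, 0.04, 0.952, -0.012]
wrist_force: [-2.8, -0.3, 2.1]
grip_width: 0.0001
5.55 TCPport [36.4 -0.2 65.2] Fport [-1.1 -0.5  3.4] rot [-0.13 -0.26  0.01]
```

View pics/w3.png

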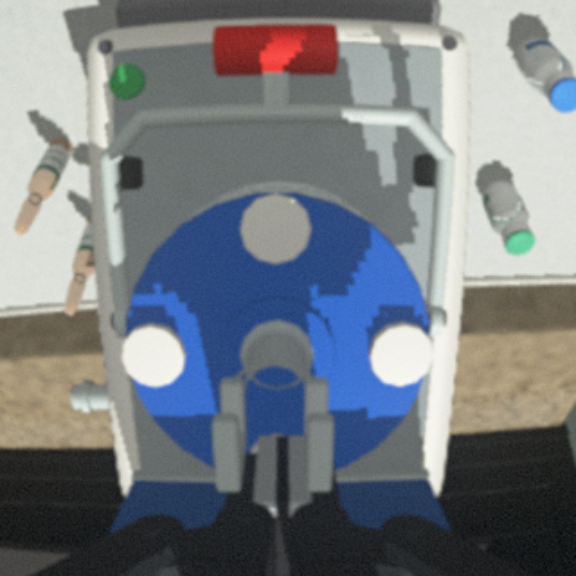

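```bash
python3 -m pendant '[0,0,-1,0,0,0,0, 0,0,-1,0,0,0,0, 0,0,-0.2,0,0,0,0, 0.8,0,0,0,0,0,0, 0.8,0,0,0,0,0,0, 0.75,0,0,0,0,0,0, 0,0,0.8,0,0.2,0,0, 0,0,0.8,0,0,0,0]'; python3 st.py
```

```text
time: 6.6
ee_pos: [0.5925, 0.0817, 0.1707]
orientation: [0.301, 0.04, 0.953, -0.011]
wrist_force: [-0.0, 0.6, -0.5]
grip_width: 0.0003
6.6 TCPport [-37.4   0.2  79. ] Fport [-0.4  0.6 -0.4] rot [-0.16 -0.01  0.  ]
```

```bash
python3 -m pendant '[-0.08,0,0.2,0,0,0,0, 0,0,0.1,0,0,0,0, 0,0,0.05,0,0,0,0, 0,0,0.06,0,0,0,0, 0,0,0.06,0,0,0,0, 0,0,0.06,0,0,0,0, 0,0,0.06,0,0,0,0, 0,0,0.06,0,0,0,0]'; python3 st.py
```

```text
time: 7.6
ee_pos: [0.6033, 0.0806, 0.1567]
orientation: [0.298, 0.04, 0.954, -0.012]
wrist_force: [-8.9, -0.8, 4.2]
grip_width: -0.0
7.6 TCPport [-36.6   0.1  61.3] Fport [-4.8 -1.5  8.5] rot [-0.14  0.25 -0.07]
```

```bash
python3 -m pendant '[0,0,-1,0,0,0,0, 0,0,-1,0,0,0,0, 0,0,-0.2,0,0,0,0, -0.6,0.65,0,9,0,0,0, -0.6,0.53,-0.2,9,0,0,0, 0,0.31,0.95,0,0,0,0, 0,0.15,0.48,0,0,0,0, 0,0,0,0,0,0,0]'; python3 st.py
```

```text
time: 8.6
ee_pos: [0.6234, 0.1152, 0.199]
orientation: [0.29, 0.088, 0.939, -0.165]
wrist_force: [-0.0, -0.8, 1.0]
grip_width: -0.0003
8.6 TCPport [ 1.7 36.3 86.2] Fport [ 0.6 -0.8  0.8] rot [ 1.842e+01 -0.000e+00  1.000e-02]
```

```bash
python3 -m pendant '[0.05,0,0.45,0,0,0,0, 0,0.04,0.13,0,0,0,0, 0,0.02,0.06,0,0,0,0, 0,0.016,0.05,0,0,0,0, 0,0.016,0.05,0,0,0,0, 0,0.016,0.05,0,0,0,0, 0,0.016,0.05,0,0,0,0, 0,0,0,0,0,0,0]'; python3 st.py
```

```text
time: 9.6
ee_pos: [0.6362, 0.1081, 0.1808]
orientation: [0.292, 0.089, 0.938, -0.164]
wrist_force: [-4.5, -0.7, 1.2]
grip_width: -0.0003
9.6 TCPport [ 2.1 30.2 63.6] Fport [-2.9 -1.1  3.5] rot [18.36 -0.22  0.18]
```

```bash
python3 -m pendant '[0,-0.31,-0.95,0,0,0,0, 0,-0.31,-0.95,0,0,0,0, 0,-0.49,0.16,-9,0,0,0, 0,-0.52,0.08,-9,0,0,0, 0,-0.53,0,-9,0,0,0, 0,-0.51,-0.08,-9,0,0,0, 0,-0.31,0.95,0,0,0,0, 0,-0.15,0.47,0,0,0,0]'; python3 st.py
```

```text
time: 10.6
ee_pos: [0.6227, 0.0469, 0.1978]
orientation: [0.31, -0.011, 0.94, 0.143]
wrist_force: [0.6, 0.0, 0.4]
grip_width: -0.0
10.6 TCPport [  5.2 -31.8  82.3] Fport [0.7 0.1 0. ] rot [-18.84  -0.82  -0.19]
```

```bash
python3 -m pendant '[0.15,-0.14,0.38,0,0.5,0,0, 0,-0.04,0.13,0.3,0.3,0,0, 0,-0.02,0.06,0.3,0,0,0, 0,-0.02,0.06,0,0,0,0, 0,-0.02,0.06,0,0,0,0, 0,-0.02,0.06,0,0,0,0, 0,-0.02,0.06,0,0,0,0, 0,0,0,0,0,0,0]'; python3 st.py;  python3 - <<'E'
from plant import env
import cv2
c=env.read_camera("wrist"); cv2.imwrite("pics/w4.png",cv2.resize(c["image"][:320,160:480,::-1],None,fx=1.8,fy=1.8))
E
```

```text
time: 11.6
ee_pos: [0.6336, 0.0492, 0.1783]
orientation: [0.303, -0.013, 0.943, 0.135]
wrist_force: [-0.6, 0.1, 0.3]
grip_width: 0.0005
11.6 TCPport [  2.7 -28.7  60.2] Fport [-0.3  0.1  0.6] rot [-18.08  -0.04  -0.66]
```

View pics/w4.png

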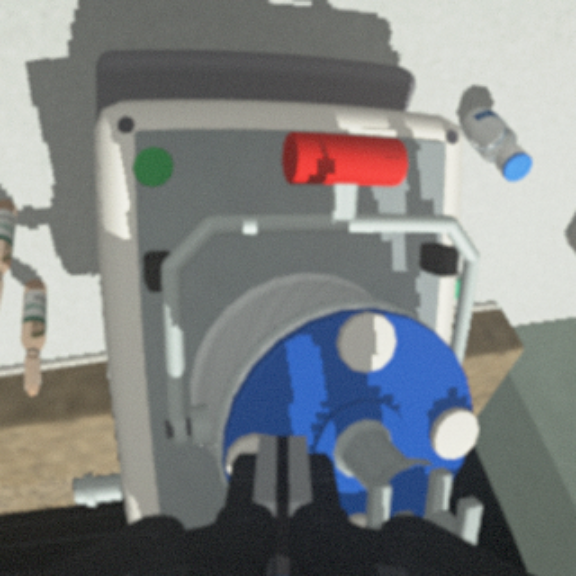

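```bash
python3 -m pendant '[0,0.31,-0.95,0,0,0,0, 0,0.31,-0.95,0,0,0,0, -0.55,0.46,0.15,9,0,0.3,0, -0.55,0.48,0.08,9,0,0.3,0, 0,0,0.8,0,0,0,0, 0,0,0.7,0,0,0,0, 0,0,0.1,0,0,0,0, 0,0,0,0,0,0,0]'; python3 st.py
```

```text
time: 12.65
ee_pos: [0.6576, 0.0822, 0.2152]
orientation: [0.306, 0.039, 0.951, -0.015]
wrist_force: [0.9, 0.7, -0.6]
grip_width: -0.0001
12.65 TCPport [41.2  6.2 78.3] Fport [ 0.3  0.7 -1. ] rot [ 0.19 -0.66 -0.21]
```

```bash
python3 -m pendant '[0.2,-0.2,0.25,0,0.6,0.2,0, 0,0,0.15,0,0,0,0, 0,0,0.05,0,0,0,0, 0,0,0.05,0,0,0,0, 0,0,0.05,0,0,0,0, 0,0,0.05,0,0,0,0, 0,0,0.05,0,0,0,0, 0,0,0.05,0,0,0,0]'; python3 st.py
```

```text
time: 13.65
ee_pos: [0.6644, 0.0746, 0.1969]
orientation: [0.302, 0.041, 0.952, -0.014]
wrist_force: [-6.9, -0.3, 4.8]
grip_width: -0.0001
13.65 TCPport [36.8 -0.8 59.1] Fport [-2.9 -0.9  7.8] rot [ 0.17 -0.22  0.07]
```

```bash
python3 -m pendant '[0,0,0.05,0,0,0,0, 0,0,0.05,0,0,0,0, 0,0,-1,0,0,0,0, 0,0,-1,0,0,0,0, 0.58,0.5,0,9,0,0,0, 0.58,0.5,-0.2,9,0,0,0, 0,0.31,0.95,0,0,0,0, 0,0.1,0.3,0,0,0,0]'; python3 st.py
```

```text
time: 14.65
ee_pos: [0.6257, 0.11, 0.1976]
orientation: [0.294, 0.09, 0.937, -0.167]
wrist_force: [0.1, -0.5, -0.3]
grip_width: 0.0002
14.65 TCPport [ 3.1 31.2 83.5] Fport [-0.1 -0.5 -0.3] rot [18.63 -0.51  0.17]
```

```bash
python3 -m pendant '[0.06,0.18,0.42,0,0.4,0,0, 0,0.07,0.18,0,0,0,0, 0,0.02,0.06,0,0,0,0, 0,0.02,0.06,0,0,0,0, 0,0.02,0.06,0,0,0,0, 0,0.02,0.06,0,0,0,0, 0,0.02,0.06,0,0,0,0, 0,0.02,0.06,0,0,0,0]'; python3 st.py
```

```text
time: 15.65
ee_pos: [0.6407, 0.1092, 0.176]
orientation: [0.291, 0.091, 0.938, -0.164]
wrist_force: [-18.8, 3.1, 11.1]
grip_width: 0.0003
15.65 TCPport [ 3.1 31.7 57.1] Fport [-9.2  1.5 20. ] rot [18.41 -0.11  0.36]
```

```bash
python3 -m pendant '[0,-0.31,-0.95,0,0,0,0, 0,-0.31,-0.95,0,0,0,0, 0,-0.54,0.16,-9,0,0,0, 0,-0.57,0.08,-9,0,0,0, 0,-0.56,0,-9,0,0,0, 0,-0.54,-0.08,-9,0,0,0, 0,-0.31,0.95,0,0,0,0, 0,-0.2,0.6,0,0,0,0]'; python3 st.py
```

```text
time: 16.65
ee_pos: [0.6285, 0.0403, 0.197]
orientation: [0.314, -0.008, 0.939, 0.142]
wrist_force: [-0.3, 0.0, 0.1]
grip_width: 0.0002
16.65 TCPport [  9.9 -38.   78. ] Fport [-0.2  0.   0.3] rot [-18.73  -1.3    0.16]
```

```bash
python3 -m pendant '[0.3,0.06,0.4,0.4,1.1,0,0, 0,-0.05,0.16,0.3,0.2,0,0, 0,-0.02,0.06,0,0,0,0, 0,-0.02,0.06,0,0,0,0, 0,-0.02,0.06,0,0,0,0, 0,-0.02,0.06,0,0,0,0, 0,-0.02,0.05,0,0,0,0, 0,-0.02,0.05,0,0,0,0]'; python3 st.py
```

```text
time: 17.65
ee_pos: [0.6346, 0.0461, 0.1746]
orientation: [0.303, -0.008, 0.943, 0.137]
wrist_force: [-22.3, -2.6, 12.4]
grip_width: -0.0002
17.65 TCPport [  1.6 -31.7  56.5] Fport [-10.9  -4.5  22.8] rot [-18.09   0.04  -0.06]
```

```bash
python3 -m pendant '[0,0.31,-0.95,0,0,0,0, 0,0.31,-0.95,0,0,0,0, 0.6,0.46,0.15,9,0,0.1,0, 0.6,0.48,0.08,9,0,0.1,0, 0,0,0.8,0,0,0,0, 0,0,0.7,0,0,0,0, 0,0,0.1,0,0,0,0, 0,0,0,0,0,0,0]'; python3 st.py
```

```text
time: 18.65
ee_pos: [0.6005, 0.0794, 0.1699]
orientation: [0.304, 0.043, 0.951, -0.015]
wrist_force: [-0.5, -0.0, -0.1]
grip_width: 0.0001
18.65 TCPport [-31.3  -1.4  73.7] Fport [-0.4 -0.1  0.2] rot [ 0.32 -0.5   0.21]
```

```bash
python3 -m pendant '[0.12,0.04,0.25,0,0.5,0,0, 0,0,0.15,0,0,0,0, 0,0,0.06,0,0,0,0, 0,0,0.06,0,0,0,0, 0,0,0.06,0,0,0,0, 0,0,0.06,0,0,0,0, 0,0,0.05,0,0,0,0, 0,0,0.05,0,0,0,0]'; python3 st.py
```

```text
time: 19.65
ee_pos: [0.6094, 0.0793, 0.1538]
orientation: [0.301, 0.043, 0.953, -0.014]
wrist_force: [-25.1, -0.2, 15.8]
grip_width: -0.0001
19.65 TCPport [-33.2  -0.8  55.4] Fport [-11.4  -2.3  27.3] rot [ 0.28 -0.07  0.25]
```

Down is on the hard stop (27 N at z 55.4). Up is next.

```bash
python3 -m pendant '[0,0,-1,0,0,0,0, 0,0,-1,0,0,0,0, 0,0,-0.1,0,0,0,0, -0.75,0,0,0,0,0,0, -0.75,0,0,0,0,0,0, -0.75,0,0,0,0,0,0, 0,0,0.8,0,0.3,0,0, 0,0,0.75,0,0,0,0]'; python3 st.py
```

```text
time: 20.65
ee_pos: [0.6577, 0.0751, 0.205]
orientation: [0.298, 0.043, 0.953, -0.014]
wrist_force: [0.4, -0.2, -0.9]
grip_width: -0.0002
20.65 TCPport [35.9 -0.8 69.6] Fport [-0.2 -0.2 -1. ] rot [0.25 0.23 0.22]
```

```bash
python3 -m pendant '[0,0,0.1,0,0,0,0, 0,0,0.1,0,0,0,0, 0,0,0.06,0,0,0,0, 0,0,0.06,0,0,0,0, 0,0,0.06,0,0,0,0, 0,0,0.06,0,0,0,0, 0,0,0.05,0,0,0,0, 0,0,0.05,0,0,0,0]'; python3 st.py
```

```text
time: 21.65
ee_pos: [0.6649, 0.0743, 0.1928]
orientation: [0.297, 0.042, 0.954, -0.014]
wrist_force: [-18.8, -0.0, 11.6]
grip_width: -0.0001
21.65 TCPport [34.9 -1.  55.4] Fport [-8.7 -1.6 20.2] rot [0.24 0.35 0.16]
```

```bash
python3 -m pendant '[0,0,-1,0,0,0,0, 0,0,-1,0,0,0,0, 0.2,0,-0.5,0,0,0,0.3, 0.9,0,0,0,-0.2,0,0.7, 0.9,0,0,0,-0.2,-0.1,0.7, 0.9,0,0,0,0,-0.1,0.7, 0.9,0,0.2,0,0,0,0.7, 0.1,0,0,0,0,0,0.7]' 25; python3 st.py;  python3 - <<'E'
from plant import env
import cv2
c=env.read_camera("wrist"); cv2.imwrite("pics/w5.png",c["image"][:,:,::-1])
c=env.read_camera("scene"); cv2.imwrite("pics/s5.png",cv2.resize(c["image"][135:235,270:385,::-1],None,fx=6,fy=6,interpolation=cv2.INTER_CUBIC))
E
```

```text
time: 22.65
ee_pos: [0.5255, 0.0866, 0.181]
orientation: [0.301, 0.041, 0.953, -0.015]
wrist_force: [0.3, 0.8, 1.1]
grip_width: 0.0595
22.65 TCPport [-86.6  -0.6 126. ] Fport [0.9 0.9 0.8] rot [ 0.22 -0.08 -0.05]
```

View pics/w5.png

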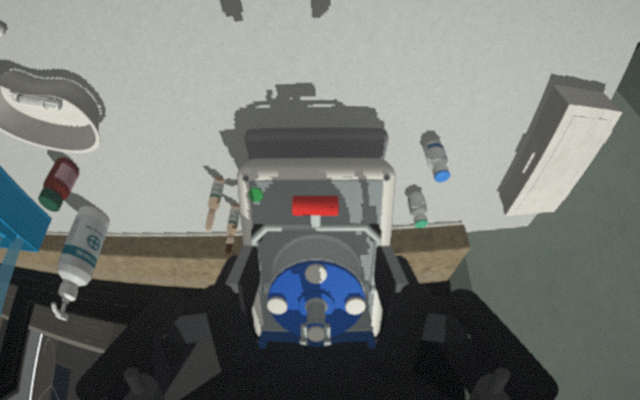

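View pics/s5.png

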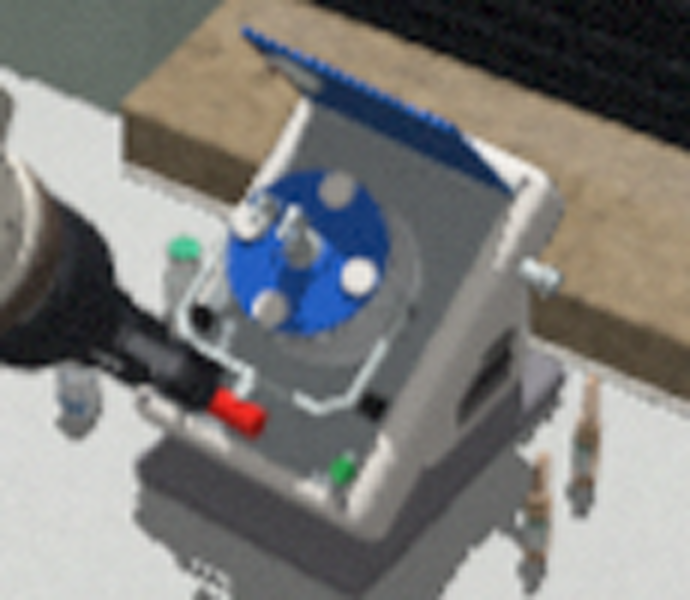

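```bash
python3 - <<'E'
from plant import env
from h import *
p=np.load("p2.npy");sc=env.read_camera("scene");w=env.read_camera("wrist")
cv2.imwrite("pics/w6.png",cv2.resize(w["image"][150:350,220:420,::-1],None,fx=3,fy=3,interpolation=cv2.INTER_CUBIC))
q=p.copy();q[4:7]=[.045,0,0]
a=model(p);b=model(q)
for n in ['pad_up','pad_left','pad_right','pad_down']: print(n,(proj(sc,b[n])-proj(sc,a[n]))*6, (proj(w,b[n],True)-[219.67,149.67])*3)
for n in ['knob','kl','kr']: print(n,(proj(w,b[n],True)-[219.67,149.67])*3)
E
```

```text
pad_up [8.31322171 7.70662775] [294.94859735 538.20309029]
pad_left [9.06647469 7.57482832] [413.68647371 450.77305303]
pad_right [8.32736276 7.21610014] [176.55537843 450.61574359]
pad_down [9.09945181 7.07423699] [295.30976209 352.31290871]
knob [295.47055574 144.56519479]
kl [363.4679169  144.58586774]
kr [227.46313537 144.5326145 ]
```

View pics/w6.png

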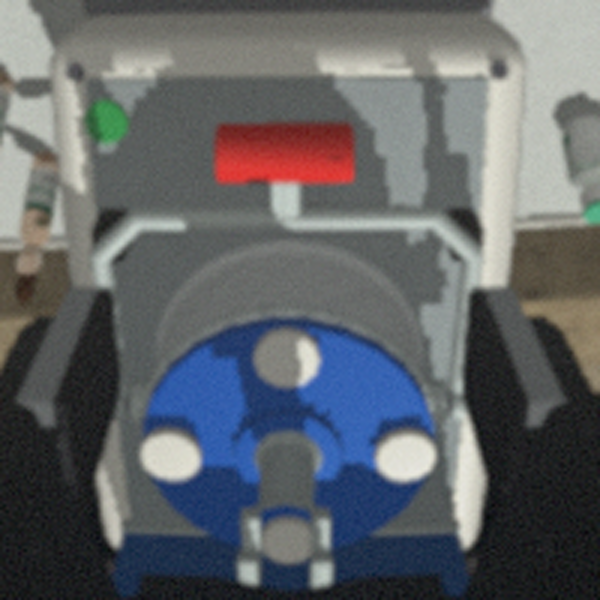

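```bash
python3 -m pendant '[-0.06,-0.06,0.6,0,0,0,0.7, 0,0,0.6,0,0,0,0.7, 0,0,0.6,0,0,0,0.7, 0,0,0.5,0,0,0,0.7, 0,0,0.4,0,0,0,0.7, 0,0,0.2,0,0,0,0.7, 0,0,0.1,0,0,0,0.7, 0,0,0,0,0,0,0.7]'; python3 st.py;  python3 - <<'E'
from plant import env
from h import *
p=np.load("p2.npy");w=env.read_camera("wrist");m=model(p)
for n in ['knob','kl','kr']: print(n,(proj(w,m[n],True)-[159.75,149.75])*2)
cv2.imwrite("pics/w7.png",cv2.resize(w["image"][150:400,160:480,::-1],None,fx=2,fy=2,interpolation=cv2.INTER_CUBIC))
E
```

```text
time: 23.85
ee_pos: [0.5876, 0.0798, 0.1147]
orientation: [0.306, 0.042, 0.951, -0.014]
wrist_force: [-0.6, -0.4, -0.0]
grip_width: 0.0596
23.85 TCPport [-73.4  -2.   35.8] Fport [-0.5 -0.5  0.3] rot [ 0.15 -0.61  0.15]
knob [324.06252373 174.47169752]
kl [394.91941865 173.90962594]
kr [253.00548751 174.33176606]
```

View pics/w7.png

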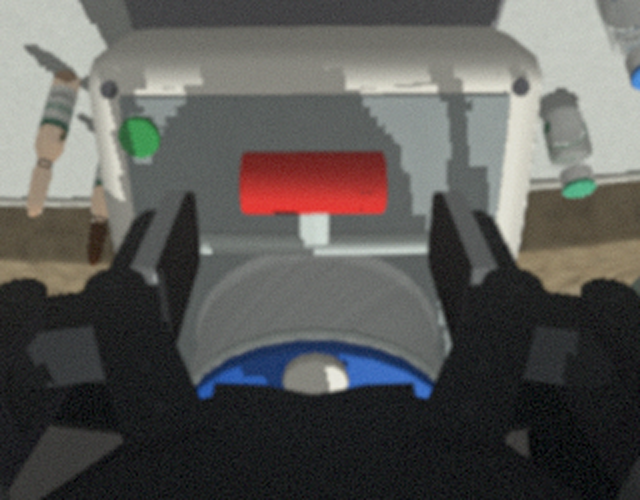

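```bash
python3 -m pendant '[0.2,0,-0.3,0,0.3,0,0.7, 0.2,0,0,0,0.3,0,0.7, 0,0,0.2,0,0,0,0.7, 0,0,0.2,0,0,0,0.7, 0,0,0.15,0,0,0,0.7, 0,0,0.1,0,0,0,0.7, 0,0,0,0,0,0,0.7, 0,0,0,0,0,0,0.7]'; python3 st.py
```

```text
time: 24.9
ee_pos: [0.5836, 0.0804, 0.0989]
orientation: [0.301, 0.042, 0.953, -0.013]
wrist_force: [-0.1, -0.7, -0.5]
grip_width: 0.0598
24.9 TCPport [-85.8  -1.9  25.2] Fport [-0.3 -0.8 -0.4] rot [ 0.12 -0.05  0.15]
```

```bash
python3 - <<'E'
from plant import env
from h import *
w=env.read_camera("wrist")
cv2.imwrite("pics/w8.png",cv2.resize(w["image"][150:400,160:480,::-1],None,fx=2,fy=2,interpolation=cv2.INTER_CUBIC))
E
```

```text
(no output)
```

View pics/w8.png

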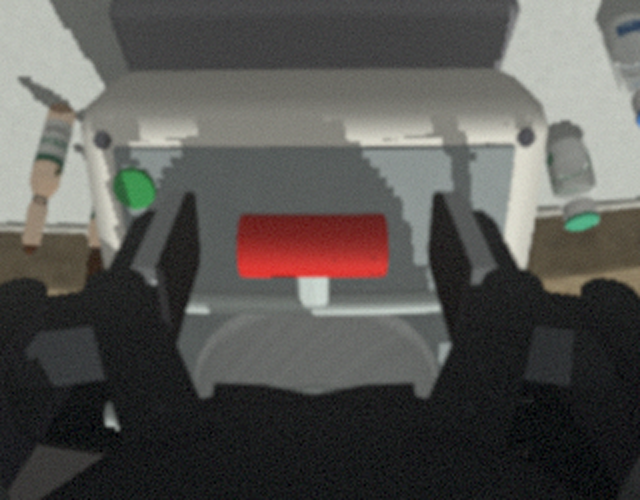

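```bash
python3 -m pendant '[0,0,0,0,0,0,0.5, 0,0,0,0,0,0,0.4, 0,0,0,0,0,0,0.3, 0,0,0,0,0,0,0.3, 0,0,0,0,0,0,0.3, 0,0,0,0,0,0,0.3, 0,0,0,0,0,0,0.3, 0,0,0,0,0,0,0.3]' 30; python3 st.py; python3 - <<'E'
from plant import env
from h import *
w=env.read_camera("wrist")
cv2.imwrite("pics/w9.png",cv2.resize(w["image"][150:400,160:480,::-1],None,fx=2,fy=2,interpolation=cv2.INTER_CUBIC))
E
```

```text
time: 25.95
ee_pos: [0.5835, 0.0801, 0.0991]
orientation: [0.301, 0.042, 0.953, -0.014]
wrist_force: [0.3, -1.2, -1.0]
grip_width: 0.0352
25.95 TCPport [-85.7  -2.1  25.5] Fport [-0.2 -1.2 -1. ] rot [ 0.14 -0.07  0.15]
```

View pics/w9.png

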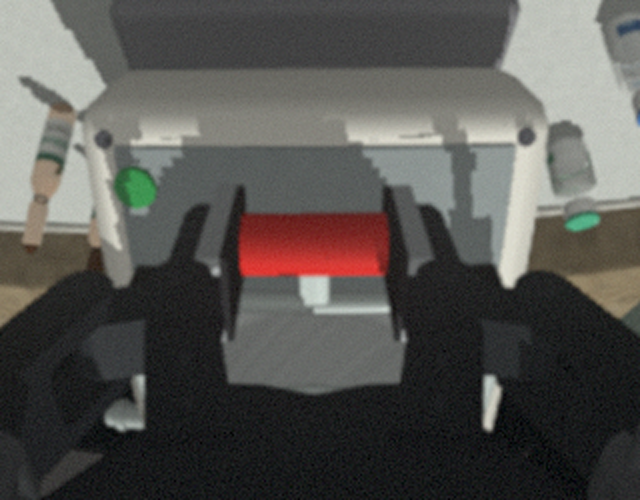

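```bash
python3 -m pendant '[-0.06,0,-0.34,0,0,0,0.3, -0.1,0,-0.33,0,0,0,0.3, -0.14,0,-0.32,0,0,0,0.3, -0.18,0,-0.3,0,0,0,0.3, 0,0,0,0,0,0,0.3, -0.21,0,-0.28,0,0,0,0.3, -0.24,0,-0.25,0,0,0,0.3, 0,0,0,0,0,0,0.3]'; python3 st.py; python3 - <<'E'
from plant import env
from h import *
p=np.load("p2.npy");o=env.get_obs();t=inport(p,o); print(o['grip_width'],np.degrees(0),'q',np.arctan2(t[2]+10.8-26,-t[0]),'r',np.hypot(t[2]+10.8-26,t[0]))
E
```

```text
time: 27.0
ee_pos: [0.5745, 0.0808, 0.1621]
orientation: [0.301, 0.042, 0.953, -0.014]
wrist_force: [1.4, -1.4, -1.0]
grip_width: 0.0355
27.0 TCPport [-57.   -2.2  82.3] Fport [ 0.6 -1.3 -1.7] rot [ 0.17 -0.01  0.16]
0.035488973219242416 0.0 q 0.8666829531232239 r 88.02433614979805
```

```bash
python3 -m pendant '[-0.28,0,-0.2,0,0,0,0.3, -0.3,0,-0.17,0,0,0,0.3, -0.32,0,-0.14,0,0,0,0.3, 0,0,0,0,0,0,0.3, -0.33,0,-0.1,0,0,0,0.3, 0,0,0,0,0,0,0.3, 0,0,0,0,0,0,0.3, 0,0,0,0,0,0,0.3]'; python3 st.py; python3 - <<'E'
from plant import env
from h import *
p=np.load("p2.npy");o=env.get_obs();t=inport(p,o); print(o['grip_width'],'q',np.arctan2(t[2]+10.8-26,-t[0]),'r',np.hypot(t[2]+10.8-26,t[0]))
w=env.read_camera("wrist")
cv2.imwrite("pics/w10.png",cv2.resize(w["image"][150:400,160:480,::-1],None,fx=2,fy=2,interpolation=cv2.INTER_CUBIC))
w=env.read_camera("scene")
cv2.imwrite("pics/s10.png",cv2.resize(w["image"][125:235,265:385,::-1],None,fx=5,fy=5,interpolation=cv2.INTER_CUBIC))
E
```

```text
time: 28.0
ee_pos: [0.5941, 0.0793, 0.1986]
orientation: [0.299, 0.042, 0.953, -0.014]
wrist_force: [-0.7, -0.3, -0.5]
grip_width: 0.035
28.0 TCPport [-20.   -2.1 100.8] Fport [-0.9 -0.3 -0.1] rot [0.15 0.19 0.1 ]
0.03504432249782819 q 1.34176385729205 r 87.93770375133106
```

View pics/w10.png

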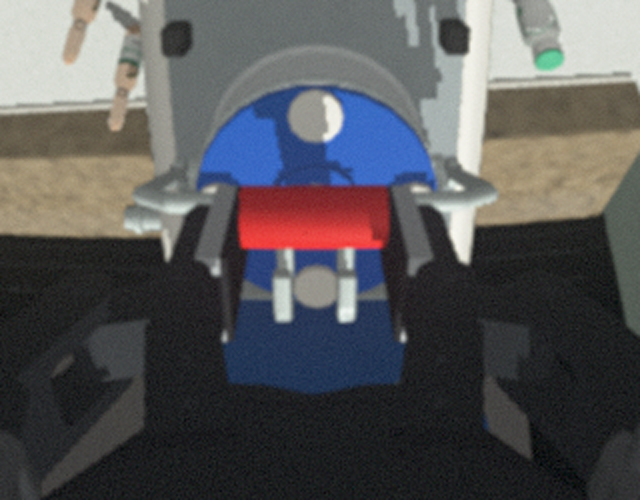

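View pics/s10.png

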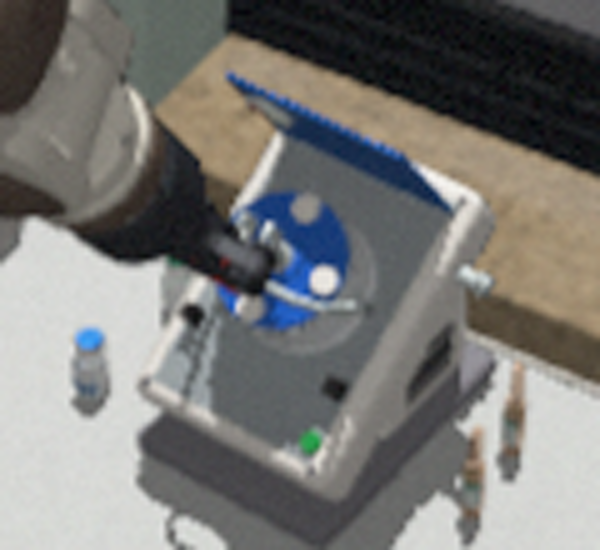

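```bash
python3 -m pendant '[-0.24,0,-0.05,0,0,0,0.3, -0.2,0,-0.02,0,0,0,0.3, -0.07,0,0,0,0,0,0.3, -0.05,0,0,0,0,0,0.3, -0.05,0,0,0,0,0,0.3, 0,0,0,0,0,0,0.3, 0,0,0,0,0,0,0.3, 0,0,0,0,0,0,0.3]'; python3 st.py; python3 - <<'E'
from plant import env
from h import *
p=np.load("p2.npy");o=env.get_obs();t=inport(p,o); print(o['grip_width'],'q',np.arctan2(t[2]+10.8-26,-t[0]),'r',np.hypot(t[2]+10.8-26,t[0]))
E
```

```text
time: 29.1
ee_pos: [0.6069, 0.0783, 0.2106]
orientation: [0.297, 0.041, 0.954, -0.014]
wrist_force: [-3.4, -1.2, -1.0]
grip_width: 0.0346
29.1 TCPport [ -2.5  -1.9 103.4] Fport [-3.2 -1.5  1.1] rot [0.12 0.38 0.04]
0.03458399983736982 q 1.5419492290543841 r 88.2016402545901
```

```bash
python3 -m pendant '[-0.05,0,0,0,0,0,0.3, 0,0,0,0,0,0,0.3, 0,0,0,0,0,0,0.3, 0,0,0,0,0,0,0.3, 0,0,0,0,0,0,0.3, 0,0,0,0,0,0,0.3, 0,0,0,0,0,0,0.3, 0,0,0,0,0,0,0.3]'; python3 st.py; python3 - <<'E'
from plant import env
from h import *
w=env.read_camera("wrist")
cv2.imwrite("pics/w11.png",cv2.resize(w["image"][200:360,240:400,::-1],None,fx=3.7,fy=3.7,interpolation=cv2.INTER_CUBIC))
w=env.read_camera("scene")
cv2.imwrite("pics/s11.png",cv2.resize(w["image"][150:210,285:355,::-1],None,fx=8,fy=8,interpolation=cv2.INTER_CUBIC))
E
```

```text
time: 30.1
ee_pos: [0.608, 0.0782, 0.2115]
orientation: [0.297, 0.041, 0.954, -0.014]
wrist_force: [-2.1, -0.0, 0.4]
grip_width: 0.0349
30.1 TCPport [ -1.1  -2.  103.4] Fport [-1.5 -0.2  1.5] rot [0.13 0.39 0.05]
```

View pics/w11.png

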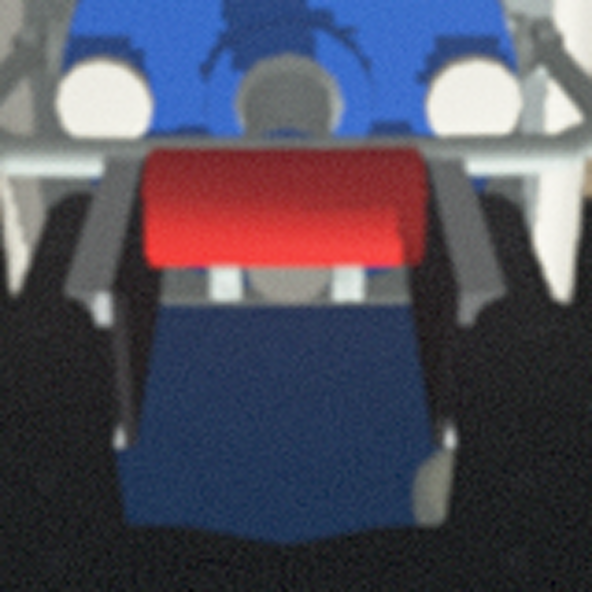

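View pics/s11.png

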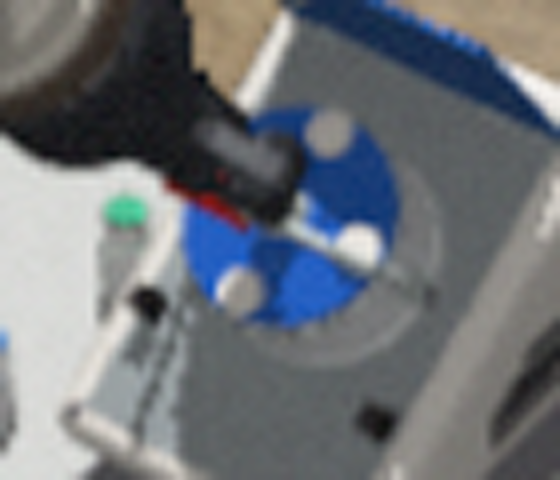

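```bash
python3 -m pendant '[-0.05,0,0,0,0,0,0.3, -0.03,0,0,0,0,0,0.3, 0,0,0,0,0,0,0.3, 0,0,0,0,0,0,0.3, 0,0,0,0,0,0,0.3, 0,0,0,0,0,0,0.3, 0,0,0,0,0,0,0.3, 0,0,0,0,0,0,0.3]'; python3 st.py
```

```text
time: 31.2
ee_pos: [0.6099, 0.0781, 0.2129]
orientation: [0.297, 0.041, 0.954, -0.014]
wrist_force: [-4.0, 1.1, 1.5]
grip_width: 0.0351
31.2 TCPport [  1.2  -1.9 103.5] Fport [-2.5  0.8  3.5] rot [0.12 0.42 0.02]
```

```bash
python3 - <<'E'
import numpy as np
from scipy.optimize import least_squares
P=np.array([(-85.7,25.5),(-57,82.3),(-20,100.8),(-2.5,103.4),(1.2,103.5)])
r=least_squares(lambda c:np.hypot(*(P-c).T)-87,[0,15]);print(r.x,r.fun);d=P-r.x;print(np.arctan2(d[:,1],-d[:,0]))
E
```

```text
[ 0.60204442 16.51704176] [-0.2317085   0.43793866 -0.23559898 -0.06168214 -0.01498649]
[0.10371396 0.85160521 1.33105833 1.53510777 1.57767062]
```

```bash
python3 -m pendant '[0,0,0,0,0,0,0.45, 0,0,0,0,0,0,0.6, 0,0,0,0,0,0,0.6, 0,0,0,0,0,0,0.6, 0,0,-0.3,0,0,0,0.6, 0,0,-0.6,0,0,0,0.6, 0,0,-0.8,0,0,0,0.6, 0,0,-0.8,0,0,0,0.6]'; python3 st.py;python3 - <<'E'
from plant import env
from h import *
w=env.read_camera("wrist")
cv2.imwrite("pics/w12.png",cv2.resize(w["image"][150:350,200:440,::-1],None,fx=3,fy=3,interpolation=cv2.INTER_CUBIC))
w=env.read_camera("scene")
cv2.imwrite("pics/s12.png",cv2.resize(w["image"][145:215,280:360,::-1],None,fx=8,fy=8,interpolation=cv2.INTER_CUBIC))
E
```

```text
time: 32.2
ee_pos: [0.5657, 0.0817, 0.2785]
orientation: [0.298, 0.042, 0.954, -0.014]
wrist_force: [0.9, 0.3, 0.7]
grip_width: 0.0512
32.2 TCPport [  2.6  -2.  182.7] Fport [1.2 0.4 0.1] rot [0.14 0.31 0.09]
```

View pics/w12.png

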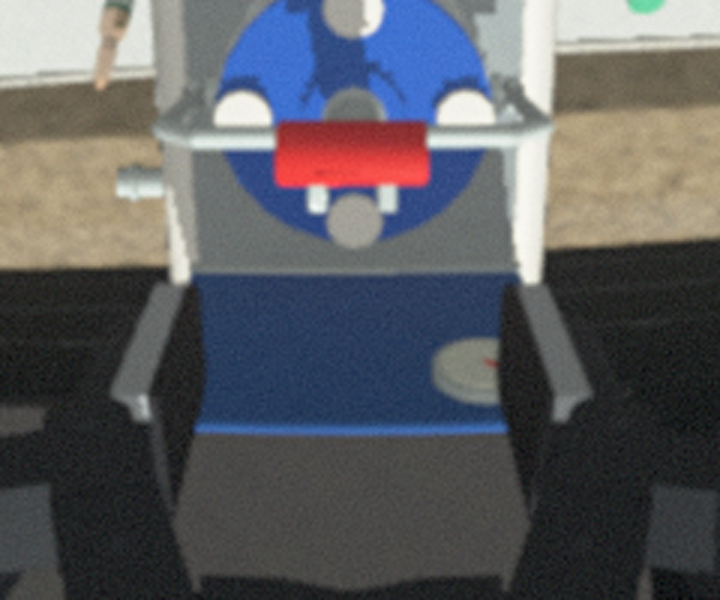

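View pics/s12.png

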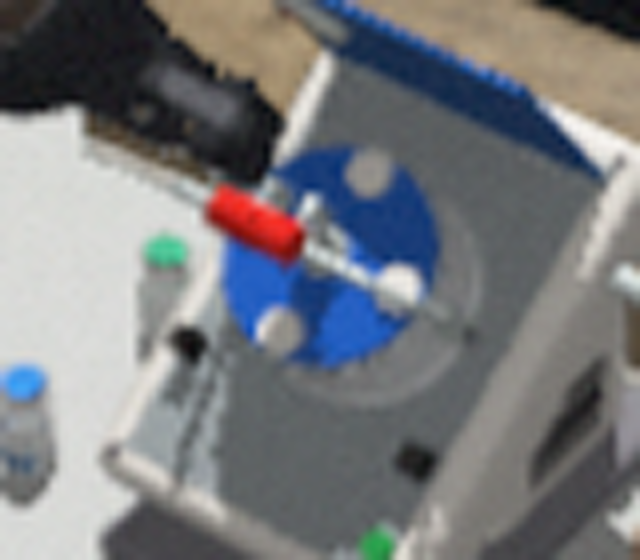

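```bash
python3 - <<'E'
from plant import env
from h import *
p=np.load("p2.npy");w=env.read_camera("wrist");s=env.read_camera("scene");t=env.read_camera("top")
for q in [1.4,1.5,1.54,1.57,1.6]:
    P=p.copy();P[4:8]=[.045,0,0,q];m=model(P)
    print(q,[np.round((proj(w,m[n],True)-[199.67,149.67])*3) for n in ['knob','pad_down','pad_left','pad_right']],[np.round((proj(s,m[n])-[279.56,144.56])*8) for n in ['knob','kl','kr','pad_down','pad_right','pad_up']])
E
```

```text
1.4 [array([360., 105.]), array([359., -10.]), array([470., 101.]), array([247., 101.])] [array([245., 248.]), array([206., 228.]), array([285., 269.]), array([276., 338.]), array([394., 296.]), array([366., 179.])]
1.5 [array([360., 141.]), array([359., -10.]), array([470., 101.]), array([247., 101.])] [array([256., 227.]), array([217., 206.]), array([296., 247.]), array([276., 338.]), array([394., 296.]), array([366., 179.])]
1.54 [array([360., 154.]), array([359., -10.]), array([470., 101.]), array([247., 101.])] [array([261., 218.]), array([221., 198.]), array([301., 238.]), array([276., 338.]), array([394., 296.]), array([366., 179.])]
1.57 [array([360., 165.]), array([359., -10.]), array([470., 101.]), array([247., 101.])] [array([264., 212.]), array([225., 191.]), array([304., 232.]), array([276., 338.]), array([394., 296.]), array([366., 179.])]
1.6 [array([360., 175.]), array([359., -10.]), array([470., 101.]), array([247., 101.])] [array([268., 205.]), array([229., 185.]), array([308., 226.]), array([276., 338.]), array([394., 296.]), array([366., 179.])]
```

```bash
python3 - <<'E'
from plant import env
from h import *
box={"scene":(280,145,80,70),"top":(255,125,70,75),"wrist":(220,120,200,130)}
for n in box:
    c=env.read_camera(n);im=c["image"].astype(int);x,y,w,h=box[n]
    red=((im[:,:,0]>110)&(im[:,:,1]<90)&(im[:,:,2]<90)).astype(np.uint8);m=np.zeros_like(red);m[y:y+h,x:x+w]=1
    k,_,st,ce=cv2.connectedComponentsWithStats(red*m)
    for i in range(1,k):
        if st[i,4]>8: print(n,st[i],ce[i], cv2.minAreaRect(np.argwhere(_==i)[:,::-1].astype(np.float32)))
    f=7.5 if n!="wrist" else 4
    cv2.imwrite(f"pics/z_{n}.png",cv2.resize(c["image"][y:y+h,x:x+w,::-1],None,fx=f,fy=f,interpolation=cv2.INTER_CUBIC))
E
```

```text
scene [306 169  12   8  58] [311.63793103 172.55172414] ((311.4500427246094, 172.65000915527344), (12.016654968261719, 5.375871658325195), 18.434947967529297)
top [278 170  15   6  72] [284.70833333 172.54166667] ((284.81707763671875, 172.64634704589844), (14.135236740112305, 4.858987808227539), 6.340191841125488)
wrist [ 292  193   51   22 1035] [316.71400966 203.53333333] ((317.0, 203.5), (21.0, 50.0), 90.0)
```

View pics/z_top.png

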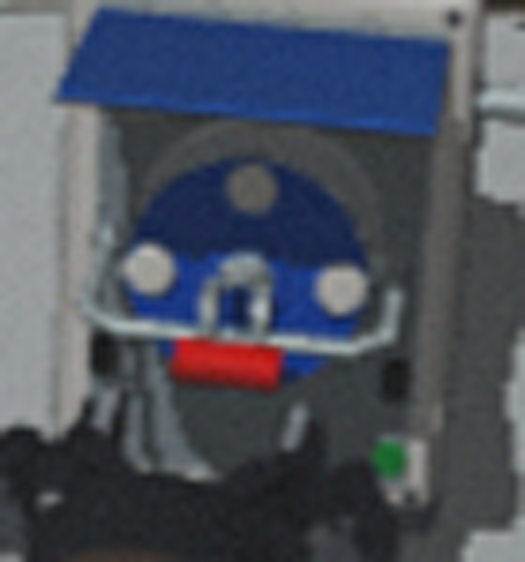

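View pics/z_wrist.png

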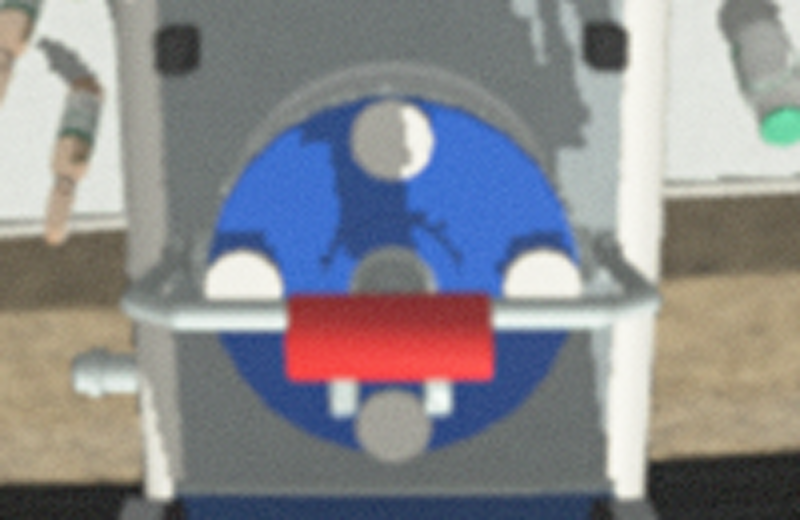

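```bash
python3 - <<'E'
from plant import env
from h import *
cams={n:env.read_camera(n) for n in ["scene","top","wrist"]}
C=lambda x,y,s,a,b:np.array([(x+.5)/s-.5+a,(y+.5)/s-.5+b])
D={"top":dict(pad_up=C(251,187,7.5,255,125),pad_left=C(148,268,7.5,255,125),pad_right=C(342,290,7.5,255,125),knob=np.array([284.8,172.6])),
"wrist":dict(pad_down=C(393,140,4,220,120),pad_up=C(394,427,4,220,120),knob=np.array([317,203.5])),
"scene":dict(pad_down=C(279,330,8,280,145),pad_up=C(369,172,8,280,145),knob=np.array([311.5,172.6]))}
p2=np.load("p2.npy")
def f(v,full=True):
    p=p2.copy();p[:4]+=v[:4];p[4:7]=[.045,0,0];p[7]=v[4];m=model(p);r=[]
    for i,n in enumerate(D):
        c=dict(cams[n]);c['t']=np.array(c['t'])+v[5+3*i:8+3*i]
        for k,u in D[n].items(): r+=list((proj(c,m[k],n=="wrist")-u)/(.35 if n!="wrist" else .5))
    return np.array(r+list(v[5:]/.0015))
r=least_squares(f,np.r_[np.zeros(4),1.5,np.zeros(9)]);J=r.jac;cov=np.linalg.inv(J.T@J)
print(np.round(r.x,4),cov[4,4]**.5);print(np.round(r.fun,1))
E
```

```text
[ 6.2000e-03  2.9000e-03 -1.3000e-03  1.8000e-03  1.4725e+00  6.0000e-04
 -1.1000e-03 -2.0000e-04 -9.0000e-04 -8.0000e-04  1.0000e-04 -1.5000e-03
 -4.0000e-04 -0.0000e+00] 0.00499612476146827
[-0.1  0.4  0.5  0.6 -0.7 -0.7  0.   0.2 -0.6 -0.  -0.3  0.1  0.9  0.
  0.1  0.1 -0.  -0.2  0.6  0.2  0.4 -0.7 -0.1 -0.6 -0.5  0.  -1.  -0.2
 -0. ]
```

```bash
python3 -m pendant '[0.8,0,0,0,-0.1,0,0.2, 0.7,0,0,0,-0.1,0,0, 0,0,0.5,0,-0.1,0,0, 0,0,0.6,0,0,0,0, 0,0,0.5,0,0,0,0, 0,0,0.5,0,0,0,0, 0,0,0.3,0,0,0,0, 0,0,0,0,0,0,0]'; python3 st.py
```

```text
time: 33.75
ee_pos: [0.5736, 0.0804, 0.1854]
orientation: [0.298, 0.042, 0.953, -0.014]
wrist_force: [-0.1, -0.6, 0.3]
grip_width: -0.0
33.75 TCPport [-44.3  -2.7 101.8] Fport [ 0.1 -0.6  0.2] rot [0.25 0.23 0.09]
```

```bash
python3 -m pendant '[-0.2,0,-0.2,0,0,0,0, -0.2,0,0,0,0,0,0, -0.15,0,0,0,0,0,0, -0.05,0,0,0,0,0,0, -0.05,0,0,0,0,0,0, -0.05,0,0,0,0,0,0, -0.05,0,0,0,0,0,0, -0.05,0,0,0,0,0,0]'; python3 st.py; python3 - <<'E'
from plant import env
from h import *
w=env.read_camera("wrist")
cv2.imwrite("pics/w13.png",cv2.resize(w["image"][150:350,200:440,::-1],None,fx=3,fy=3,interpolation=cv2.INTER_CUBIC))
E
```

```text
time: 34.75
ee_pos: [0.5909, 0.0792, 0.2073]
orientation: [0.299, 0.042, 0.953, -0.014]
wrist_force: [-0.6, -0.0, 0.3]
grip_width: -0.0001
34.75 TCPport [-17.6  -2.4 109.8] Fport [-0.3 -0.1  0.6] rot [0.19 0.13 0.09]
```

View pics/w13.png

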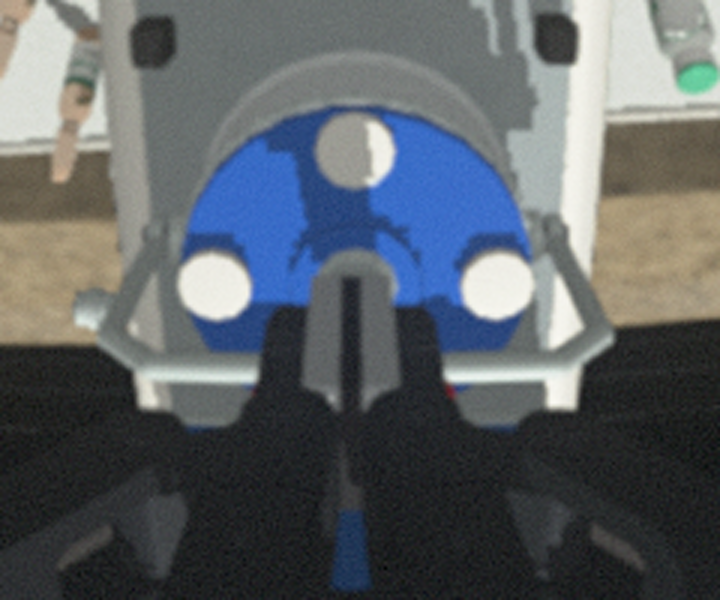

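```bash
python3 -m pendant '[-0.05,0,0,0,0,0,0, 0,0,0,0,0,0,0, -0.03,0,0,0,0,0,0, 0,0,0,0,0,0,0, 0,0,0,0,0,0,0, 0,0,0,0,0,0,0, 0,0,0,0,0,0,0, 0,0,0,0,0,0,0]'; python3 st.py; python3 - <<'E'
from plant import env
from h import *
w=env.read_camera("top");cv2.imwrite("pics/t14.png",cv2.resize(w["image"][125:200,255:325,::-1],None,fx=8,fy=8,interpolation=cv2.INTER_CUBIC))
w=env.read_camera("scene");cv2.imwrite("pics/s14.png",cv2.resize(w["image"][145:215,280:360,::-1],None,fx=8,fy=8,interpolation=cv2.INTER_CUBIC))
E
```

```text
time: 35.8
ee_pos: [0.5932, 0.079, 0.2089]
orientation: [0.3, 0.042, 0.953, -0.014]
wrist_force: [-0.9, 0.6, -0.1]
grip_width: -0.0
35.8 TCPport [-14.7  -2.4 109.8] Fport [-0.8  0.5  0.4] rot [0.19 0.1  0.1 ]
```

View pics/s14.png

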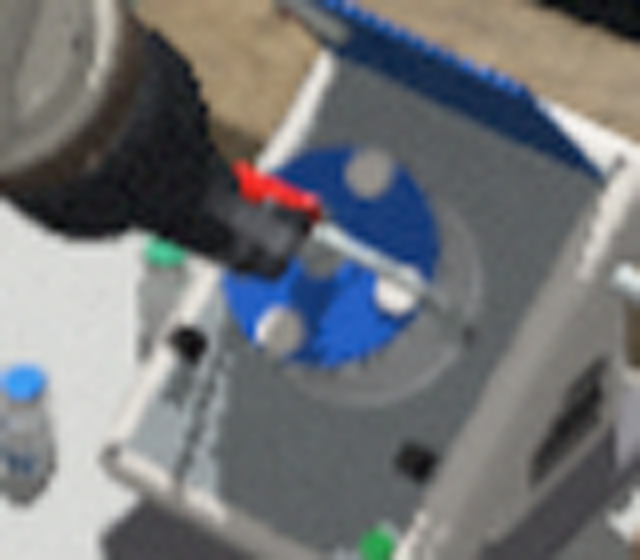

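```bash
python3 -m pendant '[0.4,0,0,0,0,0,0, 0.6,0,-0.2,0,0,0,0, 0.3,0,-0.5,0,0,0,0, 0.3,0,-0.8,0,0,0,0, 0,0,-0.9,0,0,0,0, 0,0,-0.9,0,0,0,0, 0,0,-0.5,0,0,0,0, 0,0,0,0,0,0,0]'; python3 st.py; python3 - <<'E'
from plant import env
from h import *
box={"scene":(280,145,80,70),"top":(255,125,70,75),"wrist":(200,50,240,150)}
D={}
for n in box:
    c=env.read_camera(n);im=c["image"].astype(int);x,y,w,h=box[n]
    red=((im[:,:,0]>110)&(im[:,:,1]<90)&(im[:,:,2]<90)).astype(np.uint8);m=np.zeros_like(red);m[y:y+h,x:x+w]=1
    k,_,st,ce=cv2.connectedComponentsWithStats(red*m)
    for i in range(1,k):
        if st[i,4]>8: print(n,st[i],ce[i], cv2.minAreaRect(np.argwhere(_==i)[:,::-1].astype(np.float32)))
    f=7.5 if n!="wrist" else 3
    cv2.imwrite(f"pics/y_{n}.png",cv2.resize(c["image"][y:y+h,x:x+w,::-1],None,fx=f,fy=f,interpolation=cv2.INTER_CUBIC))
E
```

```text
time: 36.9
ee_pos: [0.4822, 0.0883, 0.2723]
orientation: [0.298, 0.042, 0.954, -0.014]
wrist_force: [0.4, 0.2, -0.6]
grip_width: -0.0003
36.9 TCPport [-69.6  -2.5 225.7] Fport [-0.1  0.3 -0.7] rot [0.24 0.27 0.07]
scene [307 165  13   9  63] [312.85714286 169.38095238] ((313.076904296875, 169.88461303710938), (12.203404426574707, 5.824352264404297), 33.6900634765625)
top [278 167  15   6  72] [285.22222222 169.20833333] ((285.0, 169.5), (5.0, 14.0), 90.0)
```

View pics/y_scene.png

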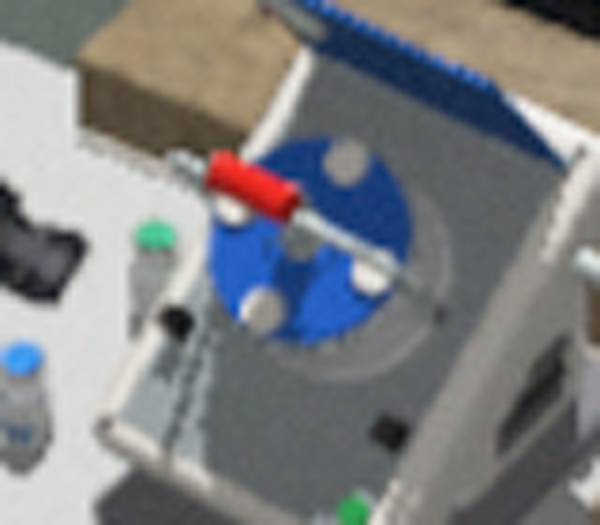

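View pics/y_wrist.png

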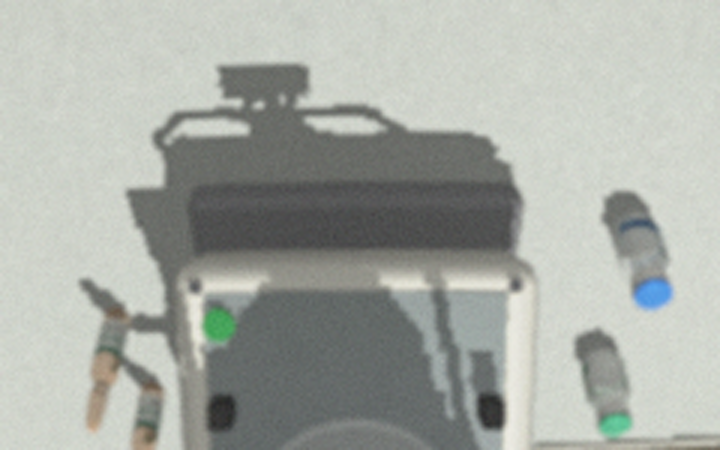

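View pics/y_top.png

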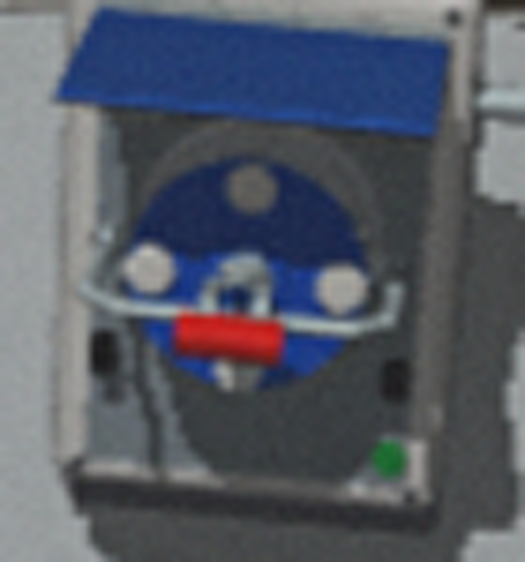

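```bash
python3 - <<'E'
from plant import env
from h import *
cams={n:env.read_camera(n) for n in ["scene","top"]}
C=lambda x,y,s,a,b:np.array([(x+.5)/s-.5+a,(y+.5)/s-.5+b])
D={"top":dict(pad_up=C(251,187,7.5,255,125),pad_left=C(148,268,7.5,255,125),pad_right=C(342,289,7.5,255,125),pad_down=C(236,375,7.5,255,125),knob=np.array([285.1,169.35])),
"scene":dict(pad_down=C(263,309,7.5,280,145),pad_up=C(347,161,7.5,280,145),knob=np.array([312.9,169.5]))}
p2=np.load("p2.npy")
def f(v,full=True):
    p=p2.copy();p[:4]+=v[:4];p[4:7]=v[12:15];p[7]=v[4];m=model(p);r=[]
    for i,n in enumerate(D):
        c=dict(cams[n]);c['t']=np.array(c['t'])+v[5+3*i:8+3*i]
        for k,u in D[n].items(): r+=list((proj(c,m[k])-u)/.35)
    return np.array(r+list(v[5:11]/.0015)+[v[11],(v[12]-.045)/.0005,v[13]/.005,v[14]/.005])
r=least_squares(f,np.r_[np.zeros(4),1.5,np.zeros(7),.045,0,0]);J=r.jac;cov=np.linalg.inv(J.T@J)
print(np.round(r.x,4),cov[4,4]**.5);print(np.round(r.fun,1))
E
```

```text
[-4.0000e-03  1.8000e-03 -1.7000e-03  4.5000e-03  1.5829e+00  6.0000e-04
 -9.0000e-04 -3.0000e-04 -9.0000e-04  6.0000e-04  0.0000e+00  0.0000e+00
  4.4900e-02  1.0000e-04  9.0000e-04] 0.009402147648289992
[ 0.1  0.8  0.4  0.8 -0.7  0.6  0.7 -2.2 -0.7  0.3 -0.5 -0.2 -0.  -0.3
  1.   0.2  0.4 -0.6 -0.2 -0.6  0.4  0.   0.  -0.1  0.   0.2]
```

```bash
python3 -m pendant '[-0.6,0,-0.2,0,-0.2,0,0, -0.7,0,-0.1,0,0,0,0, -0.6,0,0,0,0,0,0, -0.4,0,0.3,0,0,0,0, 0,0,0.6,0,0,0,0, 0,0,0.4,0,0,0,0, 0,0,0,0,0,0,0, 0,0,0,0,0,0,0]'; python3 st.py; python3 - <<'E'
from plant import env
from h import *
p=np.load("p2.npy");w=env.read_camera("wrist")
im=w["image"].astype(int);red=((im[:,:,0]>110)&(im[:,:,1]<90)&(im[:,:,2]<90));red[:, :240]=0;red[:,400:]=0
a=np.argwhere(red)[:,::-1];print(a.min(0),a.max(0))
cv2.imwrite("pics/w15.png",cv2.resize(w["image"][130:330,200:440,::-1],None,fx=3,fy=3,interpolation=cv2.INTER_CUBIC))
for dx in [0,.003]:
  for q in [1.47,1.5,1.54,1.58,1.6]:
    P=p.copy();P[4:8]=[.045,0,0,q];P[1]+=dx;P[3]+=dx*.6;P[2]-=.0015;m=model(P)
    print(dx,q,[np.round((proj(w,m[n],True)-[199.67,129.67])*3) for n in ['knob','pad_down','pad_left','pad_right','pad_up']])
E
```

```text
time: 38.15
ee_pos: [0.5582, 0.0803, 0.2761]
orientation: [0.294, 0.042, 0.955, -0.017]
wrist_force: [0.4, -0.2, 1.1]
grip_width: -0.0002
38.15 TCPport [ -4.9  -4.1 184.9] Fport [ 1.  -0.1  0.6] rot [ 0.51  0.8  -0.01]
[296 212] [371 280]
0 1.47 [array([367., 231.]), array([366.,  87.]), array([475., 197.]), array([255., 196.]), array([365., 298.])]
0 1.5 [array([367., 241.]), array([366.,  87.]), array([475., 197.]), array([255., 196.]), array([365., 298.])]
0 1.54 [array([367., 255.]), array([366.,  87.]), array([475., 197.]), array([255., 196.]), array([365., 298.])]
0 1.58 [array([366., 268.]), array([366.,  87.]), array([475., 197.]), array([255., 196.]), array([365., 298.])]
0 1.6 [array([366., 274.]), array([366.,  87.]), array([475., 197.]), array([255., 196.]), array([365., 298.])]
0.003 1.47 [array([368., 244.]), array([366.,  99.]), array([476., 207.]), array([256., 207.]), array([366., 308.])]
0.003 1.5 [array([368., 254.]), array([366.,  99.]), array([476., 207.]), array([256., 207.]), array([366., 308.])]
0.003 1.54 [array([367., 267.]), array([366.,  99.]), array([476., 207.]), array([256., 207.]), array([366., 308.])]
0.003 1.58 [array([367., 280.]), array([366.,  99.]), array([476., 207.]), array([256., 207.]), array([366., 308.])]
0.003 1.6 [array([367., 287.]), array([366.,  99.]), array([476., 207.]), array([256., 207.]), array([366., 308.])]
```

View pics/w15.png

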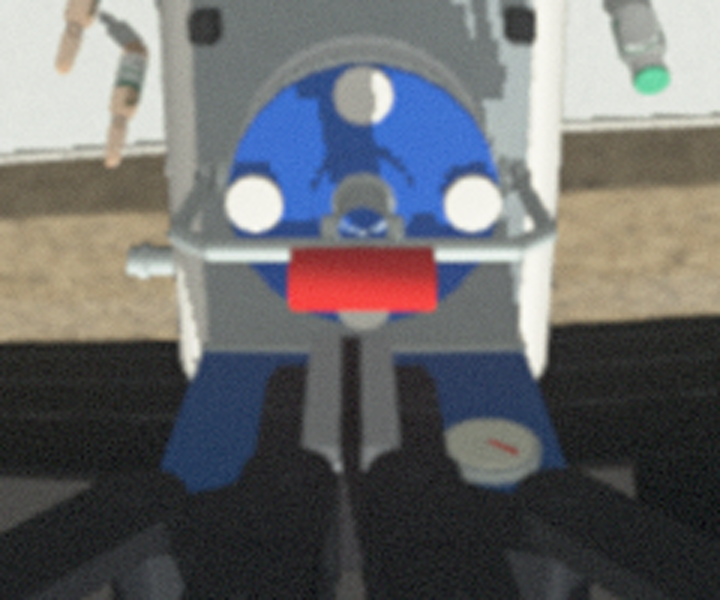

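```bash
python3 -c "
from plant import env
print(env.close_job())"
```

```text
the job is handed in; nothing more can be done
None
```

I seated the filter cup, swung the bail into the hook, and handed the job in at about 38 s of the 72 s allowed. No verdict came back.

- **Cup:** I pressed the four pads one at a time, alternating opposite sides. Each pad ended on a hard stop at about 20–27 N. The fingertip readings were 55.4 mm for both the up and down pads. The left and right pads, pressed with the tool tilted, read 57.1 and 56.5 mm, which is about 55 mm at the pad. A pad top is at 55 mm when the cup is home. The last scene and top views also fit a cup that is home and square. The largest cock along the way was about 0.08 rad by my own estimate, against a limit of 0.1.
- **Bail:** I raised it by the red grip, but it was still short when I let go. The arm readings said 1.58 rad, while the cameras said 1.47. I had located the unit about 3 mm off up the slope. I then nudged the grip further with the closed fingers, using under 1 N. The scene and top views now put it at about 1.58 ± 0.01 rad, and the wrist view agrees. The bar lies in the hook.
- **Other checks:** The arm finished about 70 mm above the bail with no contact force. In the pictures the vials and ampoules look untouched. The syringe and brown bottle were well clear of my path, but I did not check them again at the end.

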